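# Unlock a bedside monitor's battery hatch with the slot key and put its battery on charge

## Robot

A 6-joint arm with a two-finger parallel gripper is mounted at the origin on a cart in front of the work surface, level with it; the furniture and walls round the work are solid. World frame = base frame: x ahead of the robot, y to its left, z up, the work surface at z = 0. Lengths are in m, angles in rad, forces in N, time in s.
With the tool pointing down it reaches from about 0.325 to 0.9 m from the base axis. Payload 6.1 kg.
Tool frame: the origin (TCP) lies between the finger pads; the fingertips stand 22 mm ahead of it and the grasp point (between the pads) lies 3 mm ahead of it; z points along the fingers, y is the line along which they close (so a half turn about z gives the same grasp; the last joint's range is limited). The gripper opens to 87 mm and grips with 3 to 60 N. Pads are 19 mm wide; open, the fingers measure 117 mm over their backs; the gripper's body (75 mm by 190 mm) begins 51 mm behind the grasp point.
Start: joints at [1.176, 0.22, 1.526, -0, 1.395, -0.126], TCP at [0.166, 0.603, 0.245] pointing down, gripper open.
Joint ranges: [-2.98, 2.98], [-0.91, 2.08], [0.09, 2.57], [-1.24, 4.39], [0.2, 2.65], [-2.68, 2.68]. Speed limits (rad/s): [2.57, 2.57, 3.01, 3.14, 3.14, 3.14].

## Interface

Orientations are given as a unit quaternion [x, y, z, w].
In Python, from rig import bot gives the robot as it stands.
- The arm moves only by the shell command python3 -m creep 'ROWS' [FORCE]. ROWS is JSON, a list of rows, each a list of 3 entries, a list of its own where there are three numbers: the finger opening in cm, from 0 to 8.7, then the shift along the tool's x, y, z in cm, then the turn about the tool's z in rad. In form: [[fingers, [tx, ty, tz], turn], ...]. A call has exactly 8 rows; each row is the pose to reach, as a shift and turn from the pose commanded when the call began, along the tool's axes at that moment; what a row does not reach only later rows make up. A row lasts 1/10 s, in which the tool goes at most 50 mm and 8.59 degrees, less where a joint would pass 70% of its speed; a pose out of reach is approached as far as the arm can. A call with a gripper value outside its range is refused whole. The fingers move at their own pace and stop on an object; FORCE is the grip in N (left out, the last holds). Time passes only in rows, so rows that repeat a pose let the fingers close, or fill a call up. It gives the time, the measured TCP pose, the force, the opening and the grip force at its end, in the units of the state.
- bot.sense(): the state, without advancing time (a new reading comes with each control period).
- bot.snapshot(name): name is "scene" or "top" or "wrist"; returns the picture (384x512x3 uint8, red, green, blue); there is no depth.
- bot.camera_info(name): a dict with "camera_matrix" (3x3 intrinsics, pixels), "R" (3x3) and "t" (3): a world point X has camera coordinates R X + t. Camera axes: x right, y down, z forward; pixel columns grow to the right and rows downward; lengths in m; the calibration is good to about 2 mm. A picture is of the moment at which its call begins: read the wrist's pose just before it. camera_info takes no time and is no camera call; for the wrist camera it gives the pose at the moment of the call.
- bot.close_job(): hands the job in; it is judged then, once.
The state is a dict: "t": time; "qpos": joint angles; "qd": joint speeds; "tau": joint torques, N m; "tcp_pos": TCP position; "tcp_rot": TCP orientation; "force": force on the tool from outside, world axes, zero at the start; "moment": the same for the moment, N m; "gripper_width": opening from 0.0 (shut) to 1.0 (fully open); "grasp_force": force on a finger pad.
Only numpy, scipy, OpenCV 4.12 (cv2) and the standard library are available. Lean on these libraries where they do the work, as an engineer would, in place of code of your own. Each camera call takes 0.05 s, during which the arm holds its last target. There are 200 camera calls.

## Task

Take the flat battery out of the monitor that lies face down: with the slot key parked on the charger turn the slotted lock on the battery cover a full quarter turn counter-clockwise, put the key back upright in its socket and let go, slide the cover fully open, and lift the battery out while squeezing the sprung catches in its two long sides. Set it down upright on the clear worktop between monitor and charger and let go, take it again by its two ends (the charger's walls leave no room for fingers at its sides) and lower it level and fully home into the charging cradle before letting go. Leave the cover open and everything else on the worktop where it stands.

Things in the scene. Friction and masses are not known exactly. Their poses are not given: they have to be found in the camera images.
- monitor: The bedside monitor, fixed, lying on its face with its back up: a white case 220 (x) x 160 (y) x 61 mm high, black carrying handle at its far (+x) end. Origin on the worktop under its centre; at yaw 0 its x points away from the robot. In the near half of its back is the battery bay, shut by the sliding cover.
- cover (a joint): Slide of the light grey battery cover (108 x 120 x 5 mm, top 66 mm above the worktop) along the monitor's +x in side rails (their tops 70 mm): 0 shut, 0.074 m fully open at its stop. Friction about 2 N. While locked, a cranked steel cam under it stops it after about 1.5 mm; it is free once the lock is past 1.2 rad.
- thumb_bar (a point): Centre, at half height, of the thumb bar near the cover's near edge: a ribbed grey bar 10 mm thick along the monitor's x, 48 mm long along its y, 13 mm high (66 to 79 mm above the worktop). It can be pinched across its 10 mm or pushed. Moves with the cover; axes as the monitor's.
- lock (a joint): The quarter-turn lock, a round steel head of 24 mm diameter on the cover, 50 mm beyond the bay's centre along the monitor's x. Turn about the vertical, rad: near 0 locked (starts at 0 to 0.2), 1.571 fully unlocked at its stop; grows counter-clockwise seen from above. Friction 0.05 N m; stays where it is left.
- lock_slot (a point): Centre of the lock's slot, at the slot's floor, 66 mm above the worktop. The slot is 5.2 mm wide, 7 mm deep, open at both ends (24 mm long) and at the top of the head (73 mm up). It runs along this point's y axis, which turns with the lock: across the monitor when locked, along it when unlocked.
- key_grip (a point): Centre of the slot key's black grip: 32 mm wide (this point's x), 11 mm thick (y), 32 mm high; underside 16 mm, this point 32 mm, top 48 mm above the blade's tip. Under the grip is a collar 24 x 14 x 4 mm (12 to 16 mm above the tip). 40 g. Starts upright in the charger's socket, z up.
- key_tip (a point): Middle of the lower end of the key's steel blade, 32 mm straight below key_grip. The blade is 14 mm wide along x, 3 mm thick along y and 12 mm long; its last 2 mm are 12 x 1.8 mm.
- charger: The desk charger, fixed: a grey base 110 (x) x 124 (y) x 8 mm with a cradle for the battery in its -y half and a small block with the key socket in its +y half. Origin on the worktop under its centre.
- key_socket (a point): Centre of the mouth of the key socket, on top of its block (26 x 28 mm, top 26 mm above the worktop). The pocket is 10 mm (charger's x) by 19 mm (charger's y) and 18 mm deep: the parked blade lies along the charger's y, either way round, the collar rests on the block and the tip is 12 mm below this point.
- cradle (a point): Centre of the cradle's floor, 8 mm above the worktop; axes as the charger's. The battery lies in it lengthwise along x, either way round, its centre 19 mm above this point. Side walls at y +-28 mm (tops 49 mm above the worktop) leave 2.5 mm beside the battery's catches. At x +-31.8 mm are only stops 6 mm high; above them the ends are open for the fingers.
- battery_center (a point): Centre of the black battery: 60 (x) x 40 (y) x 38 mm high, 0.17 kg, z up. It starts in the monitor's bay with its x along the monitor's, underside 19 mm and top 57 mm above the worktop. Grasped by the ends it is 60 mm wide, across the pressed catches 40 mm.
- saline_bottle: Small white reagent bottle with a blue cap, 45 mm across, 80 mm high, standing on the worktop; a bystander. Origin under its centre.
- label_roll: Roll of white labels lying flat, 64 mm across, 32 mm high; a bystander. Origin under its centre.
- tube_lying: Sample tube with a purple cap lying on the worktop, 92 mm long, 17 mm thick; a bystander. Origin at its round end, z along it towards the cap.
- swab: Thin white swab lying on the worktop, 152 mm long, 8 mm thick; a bystander. Origin under its middle, y along it.
- key: The slot key as a whole (see key_grip); origin at the blade's tip.
- battery: The battery as a whole, origin under its centre. In each long side (y) a sprung grey catch 22 mm wide stands out 5.5 mm, 14 to 34 mm above the underside (51 mm over both). It must be pressed flush, about 7 N a side, and kept so until the battery has risen 15 mm: hooks below it hold the battery under ledges of the bay.
- bay_floor (a point): Centre of the bay's floor under the battery, 19 mm above the worktop, 58 mm from the monitor's origin along its -x; axes as the monitor's. At the battery's ends there is no room for fingers. Beside each long side is a finger well, 64 mm long in x, with its floor 31 mm above the worktop and its outer wall 56 mm from the battery's middle: open the fingers only part way.

How it is judged:
By the outcome, as a careful person would: the job done as asked, in the order asked, and still so for the second after the job is handed in, with the robot touching nothing.
It also fails if it takes over 72 s, if anything falls off the work surface, if the arm or the gripper's body presses on something with over 40 N, if the wrist force passes 120 N, or if a joint passes its speed limit or range.

## Working session

There is one attempt and no reset: what is moved stays moved. The work goes in short steps, Python scripts to look and compute and a shell command to move; the robot and the scene stay as the last step left them, time stands still between calls to the robot, and variables do not carry over. Pictures are saved under pics/ and viewed, at most 10 in all, crops included, and the job is handed in when it is done.

```bash
ls; mkdir -p pics; python3 - <<'E'
from rig import bot
import cv2,numpy as np
np.set_printoptions(precision=4,suppress=True)
s=bot.sense();print(s)
for n in("top","scene"):
    im=bot.snapshot(n);c=bot.camera_info(n)
    print(n,c)
    cv2.imwrite(f"pics/{n}0.png",im[:,:,::-1])
a=cv2.imread("pics/top0.png");cv2.imwrite("pics/v1.png",cv2.resize(a,(800,600),interpolation=cv2.INTER_CUBIC))
E
```

```text
pics
{'t': 0.0, 'qpos': array([ 1.1759,  0.2212,  1.5276,  0.    ,  1.3947, -0.1261]), 'qd': array([-0.0013, -0.0003,  0.0014,  0.0006,  0.0013, -0.0024]), 'tau': array([  0.0038, -49.4595, -38.7389,   0.0703,   0.0571,  -0.0002]), 'tcp_pos': array([0.1658, 0.602 , 0.2434]), 'tcp_rot': array([ 0.134 ,  0.991 , -0.0009, -0.0003]), 'force': array([0.3421, 0.0928, 0.1964]), 'moment': array([-0.033 , -0.0291, -0.0331]), 'grasp_force': 0.0, 'gripper_width': 1.001045780737813}
top {'camera_matrix': array([[386.881 ,   0.    , 256.9006],
       [  0.    , 386.881 , 192.3735],
       [  0.    ,   0.    ,   1.    ]]), 'R': array([[ 0.0349, -0.9994,  0.0041],
       [-0.9766, -0.035 , -0.2123],
       [ 0.2124,  0.0034, -0.9772]]), 't': array([0.0285, 0.5535, 1.1027])}
scene {'camera_matrix': array([[434.3326,   0.    , 260.0699],
       [  0.    , 434.3326, 189.5763],
       [  0.    ,   0.    ,   1.    ]]), 'R': array([[ 0.6961, -0.7178,  0.0151],
       [-0.4526, -0.4551, -0.7668],
       [ 0.5573,  0.527 , -0.6417]]), 't': array([-0.3682,  0.3238,  1.0871])}
```

View pics/v1.png

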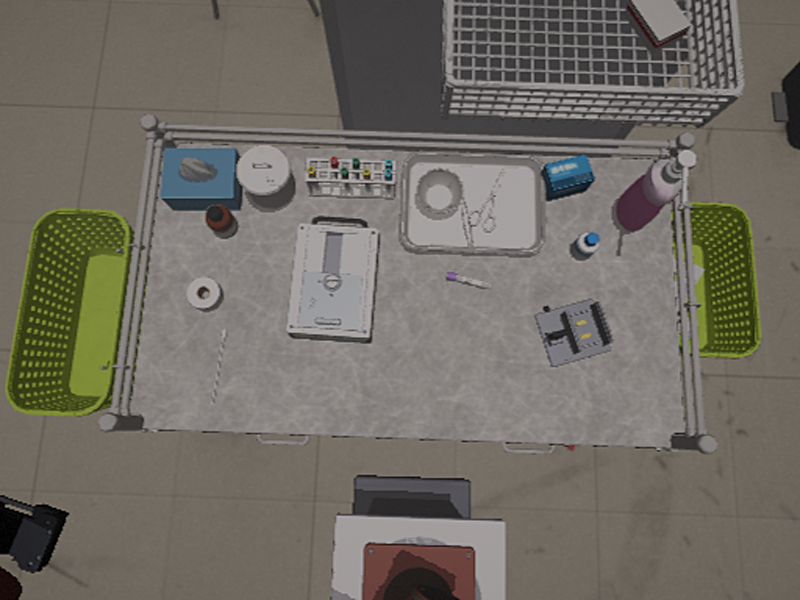

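View pics/scene0.png

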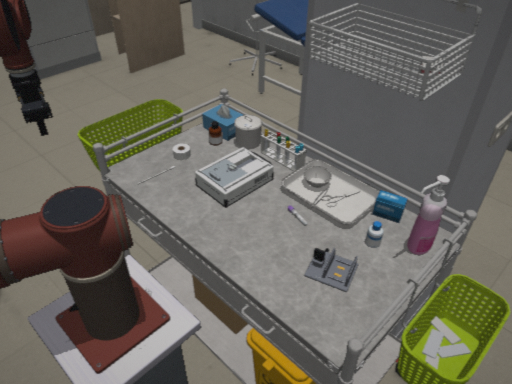

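The top view (800x600) shows the lock head near (332,282), the thumb bar near (327,321), the charger base with corners about (534,313), (600,297), (613,349), (549,366), and the black key near (556,338). The worktop between monitor and charger is clear around (450,335), with the tube at (468,281).

```bash
cat > h.py <<'E'
import numpy as np,cv2
from rig import bot
from scipy.spatial.transform import Rotation as Ro
np.set_printoptions(precision=4,suppress=True)
def ray(c,uv,z):
    K,R,t=(np.array(c[k]) for k in("camera_matrix","R","t"))
    d=R.T@np.linalg.solve(K,[uv[0],uv[1],1]); o=-R.T@t
    return o+d*(z-o[2])/d[2]
def proj(c,X):
    K,R,t=(np.array(c[k]) for k in("camera_matrix","R","t"))
    p=K@(R@np.array(X)+t); return p[:2]/p[2]
def shift(target,yaw=None):
    "target tcp xyz, desired yaw of tool y axis (mod pi) -> shift in tool cm, turn"
    s=bot.sense(); R=Ro.from_quat(s["tcp_rot"]).as_matrix()
    d=R.T@(np.array(target)-s["tcp_pos"])*100
    ycur=np.arctan2(R[1,1],R[0,1]); out=None
    if yaw is not None:
        out=(-(yaw-ycur)+np.pi/2)%np.pi-np.pi/2   # tool z points down -> turn sign flips
    print("shift cm",d,"turn",out,"ycur",ycur,"q6",s["qpos"][5],"tcp",s["tcp_pos"],"t",s["t"])
def shot(n,f,crop=None,scale=1):
    c=bot.camera_info(n); im=bot.snapshot(n)[:,:,::-1].copy(); cv2.imwrite(f"pics/{f}.png",im)
    np.savez(f"pics/{f}.npz",K=c["camera_matrix"],R=c["R"],t=c["t"]); return c,im
def load(f):
    z=np.load(f"pics/{f}.npz"); return dict(camera_matrix=z["K"],R=z["R"],t=z["t"]),cv2.imread(f"pics/{f}.png")
E
python3 - <<'E'
from h import *
c=bot.camera_info("top")
P=lambda u,v,z:ray(c,(u/1.5625,v/1.5625),z)
print("lock",P(332,282,.073)); print("bar",P(327,321,.079))
m=[P(*q,.061) for q in((300,223),(377,227),(370,336),(289,332))]
print("mon",m)
ch=[P(*q,.008) for q in((534,313),(600,297),(613,349),(549,366))]
print("ch",ch,np.mean(ch,0)); print("key",P(556,338,.062))
print(P(450,335,0),P(452,275,0),P(490,285,0))
print(bot.camera_info("wrist"))
E
```

```text
lock [0.5808 0.1819 0.073 ]
bar [0.5038 0.186  0.079 ]
mon [array([0.7012, 0.2535, 0.061 ]), array([0.6984, 0.1014, 0.061 ]), array([0.481 , 0.1052, 0.061 ]), array([0.4832, 0.259 , 0.061 ])]
ch [array([ 0.5474, -0.2179,  0.008 ]), array([ 0.585 , -0.3513,  0.008 ]), array([ 0.4804, -0.3734,  0.008 ]), array([ 0.4422, -0.2462,  0.008 ])] [ 0.5138 -0.2972  0.008 ]
key [ 0.4896 -0.2472  0.062 ]
[ 0.4982 -0.0512  0.    ] [ 0.6222 -0.0531  0.    ] [ 0.604  -0.1308  0.    ]
{'camera_matrix': array([[274.6456,   0.    , 250.4188],
       [  0.    , 274.6456, 191.4474],
       [  0.    ,   0.    ,   1.    ]]), 'R': array([[ 0.2655,  0.9641, -0.0006],
       [ 0.9189, -0.2529,  0.3028],
       [ 0.2918, -0.0809, -0.9531]]), 't': array([-0.6247, -0.0373,  0.3916])}
```

```bash
python3 -c "
from h import *
shift([0.545,0.182,0.24],0.0)"
```

```text
shift cm [-47.7137 -30.4222   0.4007] turn 1.3019659646641064 ycur 1.3019659646641064 q6 -0.12608684815192248 tcp [0.1658 0.602  0.2435] t 0.1
```

```bash
python3 -m creep '[[6,[-47.7,-30.4,0.4],1.3],[6,[-47.7,-30.4,0.4],1.3],[6,[-47.7,-30.4,0.4],1.3],[6,[-47.7,-30.4,0.4],1.3],[6,[-47.7,-30.4,0.4],1.3],[6,[-47.7,-30.4,0.4],1.3],[6,[-47.7,-30.4,0.4],1.3],[6,[-47.7,-30.4,0.4],1.3]]'; python3 -c "
from h import *
shift([0.545,0.182,0.22],0.0)"
```

```text
t: 0.9
tcp_pos: [0.4349, 0.3039, 0.2414]
tcp_rot: [0.672, 0.74, -0.0, -0.0]
force: [-0.3, 0.7, -1.1]
gripper_width: 0.693
grasp_force: 0.0
shift cm [-13.1915   9.794    2.1425] turn 0.09593166698794464 ycur 0.09593166698794453 q6 0.36528199218923735 tcp [0.4349 0.3039 0.2414] t 0.9
```

```bash
python3 -m creep '[[6,[-13.2,9.8,2],0.1],[6,[-13.2,9.8,2],0.1],[6,[-13.2,9.8,2],0.1],[6,[-13.2,9.8,2],0.1],[6,[-13.2,9.8,2],0.1],[6,[-13.2,9.8,2],0.1],[6,[-13.2,9.8,2],0.1],[6,[-13.2,9.8,2],0.1]]'; python3 -c "
from h import *
shot('wrist','w1')
shift([0.545,0.182,0.22],0.0)
c,im=load('w1');print(proj(c,[.58,.182,.073]))
cv2.imwrite('pics/w1v.png',cv2.resize(im,(800,600),interpolation=cv2.INTER_CUBIC))"
```

```text
t: 1.7
tcp_pos: [0.5442, 0.1858, 0.222]
tcp_rot: [0.706, 0.709, 0.0, -0.0]
force: [0.1, 0.4, -0.0]
gripper_width: 0.684
grasp_force: 0.0
shift cm [-0.3664  0.0645  0.2031] turn 0.004021574603169986 ycur 0.004021574603169949 q6 0.1874672095762222 tcp [0.5443 0.1857 0.222 ] t 1.75
[282.0425 187.9478]
```

View pics/w1v.png

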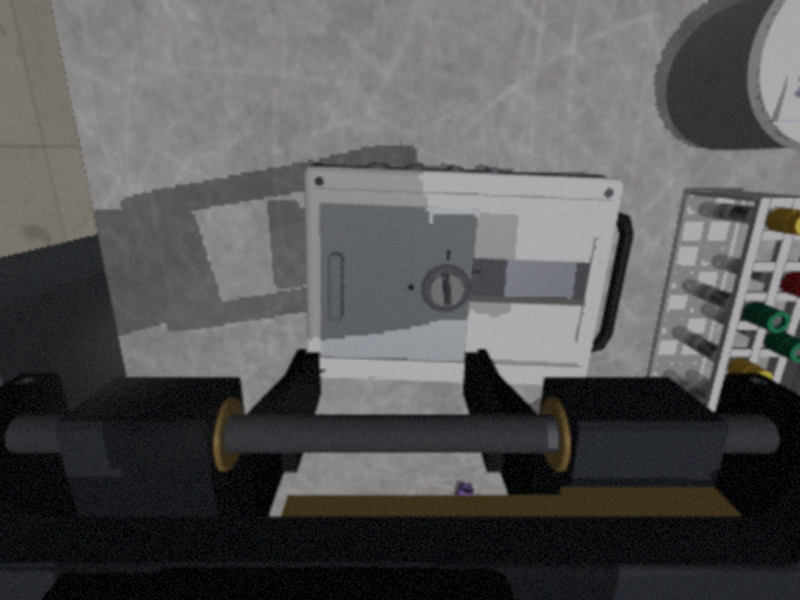

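The wrist view shows the lock head at (446,288), its slot nearly vertical with a slight tilt. The thumb bar is at (336,286) and the cover's rails are at about y = 205 and y = 360.

```bash
python3 - <<'E'
from h import *
c,im=load('w1')
g=cv2.cvtColor(im,cv2.COLOR_BGR2GRAY)
k=1/1.5625
u,v=int(446*k),int(288*k)
print(g[v-18:v+19,u-18:u+19:1])
for n,q,z in(("lock",(446,288),.073),("bar",(336,286),.079),("mNL",(307,171),.061),("mFL",(617,182),.061),("mNR",(308,376),.061)):
    print(n,ray(c,np.array(q)*k,z))
E
```

```text
[[ 99  96  98 ...  96  89  80]
 [ 99  97 101 ... 101  90  78]
 [ 97  97  99 ...  95  88  75]
 ...
 [ 96  94  98 ... 167 169 167]
 [ 95  93  96 ... 170 171 171]
 [100  93  96 ... 171 171 171]]
lock [0.5836 0.1862 0.073 ]
bar [0.5072 0.189  0.079 ]
mNL [0.4881 0.2643 0.061 ]
mFL [0.6981 0.258  0.061 ]
mNR [0.4804 0.1108 0.061 ]
```

```bash
python3 -m creep '[[6,[-2,4,8],0.03],[6,[-2,4,8],0.03],[6,[-2,4,8],0.03],[6,[-2,4,8],0.03],[6,[-2,4,8],0.03],[6,[-2,4,8],0.03],[6,[-2,4,8],0.03],[6,[-2,4,8],0.03]]'; python3 - <<'E'
from h import *
c,im=shot('wrist','w2')
u,v=proj(c,[.5836,.1862,.073]).astype(int);print(u,v,bot.sense()["tcp_pos"])
a=max(0,u-80);b=max(0,v-60)
cv2.imwrite('pics/w2v.png',cv2.resize(im[b:b+120,a:a+160],(800,600),interpolation=cv2.INTER_CUBIC));print(a,b)
E
```

```text
t: 2.55
tcp_pos: [0.5854, 0.1648, 0.1431]
tcp_rot: [0.717, 0.697, 0.001, 0.001]
force: [-0.6, -0.6, 0.1]
gripper_width: 0.691
grasp_force: 0.0
246 186 [0.5853 0.1647 0.1427]
166 126
```

View pics/w2v.png

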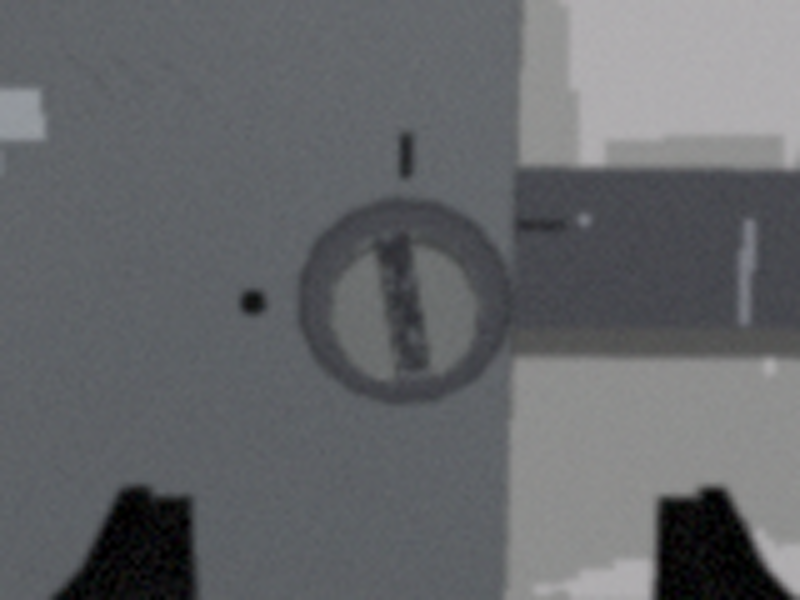

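The crop shows the lock head centred near (404,307). Its slot runs from about (393,238) to (414,370), so the lock is turned slightly counter-clockwise already.

```bash
python3 - <<'E'
from h import *
c,im=load('w2')
P=lambda q,z:ray(c,np.array([166+q[0]/5-.4,126+q[1]/5-.4]),z)
a,b=P((393,238),.073),P((414,370),.073);print(a,b,np.linalg.norm(a-b),"slot yaw",np.arctan2(*(a-b)[1::-1]))
print("head",P((404,307),.073),P((330,307),.073),P((480,307),.073))
e=[P((521,20),.066),P((508,560),.066)];d=e[0]-e[1];print("cover edge yaw",np.arctan2(d[1],d[0]))
print("ring",P((405,300),.066))
shift([0.49,-0.25,0.2],0.26)
E
```

```text
[0.5824 0.1971 0.073 ] [0.5851 0.1749 0.073 ] 0.022269398252491735 slot yaw 1.6902141688194539
head [0.5838 0.1857 0.073 ] [0.5719 0.186  0.073 ] [0.5959 0.1853 0.073 ]
cover edge yaw 1.5399542541656148
ring [0.5838 0.1848 0.066 ]
shift cm [-41.7182  -8.3692  -5.7532] turn -0.2876899216961746 ycur -0.027689921696174534 q6 0.17239326866388358 tcp [0.5853 0.1647 0.1427] t 2.6
```

```bash
python3 -m creep '[[6,[-4,-0.8,-5.8],0],[6,[-41.7,-8.4,-5.8],-0.29],[6,[-41.7,-8.4,-5.8],-0.29],[6,[-41.7,-8.4,-5.8],-0.29],[6,[-41.7,-8.4,-5.8],-0.29],[6,[-41.7,-8.4,-5.8],-0.29],[6,[-41.7,-8.4,-5.8],-0.29],[6,[-41.7,-8.4,-5.8],-0.29]]'; python3 -c "
from h import *
shift([0.49,-0.25,0.2],0.26)"
```

```text
t: 3.4
tcp_pos: [0.5006, -0.2003, 0.198]
tcp_rot: [0.609, 0.793, 0.0, 0.0]
force: [0.6, -0.1, -0.5]
gripper_width: 0.69
grasp_force: 0.0
shift cm [-4.5253 -2.3139 -0.1945] turn 0.0020393708834895996 ycur 0.26203937088348966 q6 -0.7889812826481808 tcp [ 0.5006 -0.2003  0.198 ] t 3.4
```

```bash
python3 -m creep '[[5,[-4,-2.3,-0.2],0],[5,[-4,-2.3,-0.2],0],[5,[-4,-2.3,-0.2],0],[5,[-4,-2.3,-0.2],0],[5,[-4,-2.3,-0.2],0],[5,[-4,-2.3,-0.2],0],[5,[-4,-2.3,-0.2],0],[5,[-4,-2.3,-0.2],0]]'; python3 - <<'E'
from h import *
c,im=shot('wrist','w3');print(bot.sense()["tcp_pos"])
u,v=proj(c,[.49,-.25,.062]).astype(int);print(u,v)
a=max(0,u-120);b=max(0,v-90)
cv2.imwrite('pics/w3v.png',cv2.resize(im[b:b+180,a:a+240],(800,600),interpolation=cv2.INTER_CUBIC));print(a,b)
E
```

```text
t: 4.2
tcp_pos: [0.4897, -0.2425, 0.1994]
tcp_rot: [0.608, 0.794, -0.0, -0.0]
force: [-0.1, 1.1, 0.2]
gripper_width: 0.573
grasp_force: 0.0
[ 0.4897 -0.2426  0.1995]
247 193
127 103
```

View pics/w3v.png

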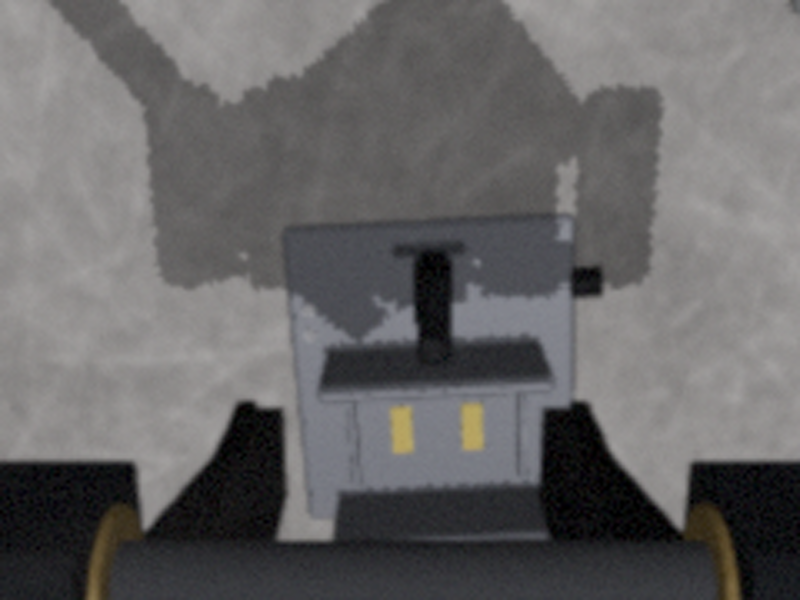

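The crop shows the charger. The black key is a vertical bar at x≈433 from y≈250 to y≈362, and the gold contacts are at (402,428) and (472,427). The base's top corners are (284,230) and (573,215), and the dark bands at y 345–390 and 490–540 are the cradle walls.

```bash
python3 - <<'E'
from h import *
c,im=load('w3')
S=240/800
P=lambda q,z:ray(c,np.array([127+q[0]*S-.35,103+q[1]*S-.35]),z)
A,B=P((284,230),.008),P((573,215),.008);d=B-A;y=np.arctan2(d[1],d[0]);print("base edge",A,B,np.linalg.norm(d),"yaw",y)
R=np.array([[np.cos(y),-np.sin(y)],[np.sin(y),np.cos(y)]])
cen=((A+B)/2)[:2]+R@[0,-.062];print("charger centre",cen)
for n,q,z in(("keyfar",(433,362),.062),("keynear",(433,255),.062),("keynear@30",(433,250),.030),("L",(415,300),.062),("Rr",(452,300),.062),("gold1",(402,428),.008),("gold2",(472,427),.008),
  ("wallTL",(332,390),.049),("wallTR",(553,383),.049),("wall2L",(338,490),.049),("wall2R",(543,487),.049),("wall2bL",(338,541),.049)):
    X=P(q,z);print(n,X,"in charger mm",1000*R.T@(X[:2]-cen))
g=cv2.cvtColor(im,cv2.COLOR_BGR2GRAY)
uc=int(127+433*S);print(g[170:218,uc-1:uc+2].mean(1).astype(int))
E
```

```text
base edge [ 0.4434 -0.2507  0.008 ] [ 0.5454 -0.2174  0.008 ] 0.10734657347054007 yaw 0.3160723646997861
charger centre [ 0.5137 -0.293 ]
keyfar [ 0.5041 -0.2667  0.062 ] in charger mm [-0.9501 27.9419]
keynear [ 0.4945 -0.2319  0.062 ] in charger mm [ 0.7163 63.9869]
keynear@30 [ 0.497  -0.2383  0.03  ] in charger mm [ 1.0999 57.1804]
L [ 0.4929 -0.2477  0.062 ] in charger mm [-5.7038 49.4584]
Rr [ 0.5043 -0.2447  0.062 ] in charger mm [ 6.0835 48.8318]
gold1 [ 0.5066 -0.3176  0.008 ] in charger mm [-14.4132 -21.154 ]
gold2 [ 0.5334 -0.3099  0.008 ] in charger mm [ 13.4695 -22.1998]
wallTL [ 0.4749 -0.2907  0.049 ] in charger mm [-36.1478  14.2572]
wallTR [ 0.5477 -0.2684  0.049 ] in charger mm [39.941  12.8216]
wall2L [ 0.4861 -0.3278  0.049 ] in charger mm [-37.0859 -24.5065]
wall2R [ 0.5565 -0.3076  0.049 ] in charger mm [ 36.1078 -27.2002]
wall2bL [ 0.491  -0.3481  0.049 ] in charger mm [-38.7049 -45.3457]
[70 75 80 77 77 67 56 41 24 13  7  7  5  0 10  9 15 10 13 15 16 13 17 17
 20 20 16 16 12 15 18 13 13 14 20 32 34 35 32 35 32 28 31 42 40 45 46 60]
```

```bash
python3 -c "
from h import *
shift([0.500,-0.251,0.056],0.28)"
```

```text
shift cm [-1.0746  0.7788 14.346 ] turn -0.017195133902969895 ycur 0.2628048660970301 q6 -0.8671074599226232 tcp [ 0.4897 -0.2426  0.1995] t 4.25
```

```bash
python3 -m creep '[[4,[-1.1,0.8,4],-0.02],[4,[-1.1,0.8,8],-0.02],[4,[-1.1,0.8,11],-0.02],[4,[-1.1,0.8,13],-0.02],[4,[-1.1,0.8,14.3],-0.02],[4,[-1.1,0.8,14.3],-0.02],[0.5,[-1.1,0.8,14.3],-0.02],[0.5,[-1.1,0.8,14.3],-0.02]]' 30;  python3 -m creep '[[0.5,[0,0,0],0],[0.5,[0,0,0],0],[0.5,[0,0,0],0],[0.5,[0,0,-2],0],[0.5,[0,0,-5],0],[0.5,[0,0,-8],0],[0.5,[0,0,-11],0],[0.5,[0,0,-11],0]]' 30; python3 - <<'E'
from h import *
print(bot.sense()["tcp_pos"],bot.sense()["tcp_rot"])
shot('wrist','w4');shot('scene','s4')
shift([0.5838,0.1855,0.15],0.12)
E
```

```text
t: 5.05
tcp_pos: [0.5012, -0.2524, 0.0581]
tcp_rot: [0.601, 0.799, 0.0, 0.001]
force: [-0.4, 0.8, 0.6]
gripper_width: 0.356
grasp_force: 0.0
t: 5.85
tcp_pos: [0.5027, -0.2534, 0.1718]
tcp_rot: [0.601, 0.799, 0.0, 0.004]
force: [0.1, 0.0, 0.9]
gripper_width: 0.124
grasp_force: 30.0
[ 0.5027 -0.2534  0.1718] [0.6007 0.7995 0.0002 0.0045]
shift cm [39.6956 20.1738  1.6873] turn 0.16199977368550833 ycur 0.2819997736855084 q6 -0.8890099067133955 tcp [ 0.5005 -0.2519  0.1672] t 5.95
```

```bash
python3 -m creep '[[0.5,[39.7,20.2,1],0.16],[0.5,[39.7,20.2,1],0.16],[0.5,[39.7,20.2,1],0.16],[0.5,[39.7,20.2,1],0.16],[0.5,[39.7,20.2,1],0.16],[0.5,[39.7,20.2,1],0.16],[0.5,[39.7,20.2,1],0.16],[0.5,[39.7,20.2,1],0.16]]' 35; python3 -m creep '[[0.5,[5,2.7,0],0],[0.5,[5,2.7,0],0],[0.5,[5,2.7,0],0],[0.5,[5,2.7,0],0],[0.5,[5,2.7,0],0],[0.5,[5,2.7,0],0],[0.5,[5,2.7,0],0],[0.5,[5,2.7,0],0]]' 35;python3 -c "
from h import *
shift([0.5838,0.1855,0.13],0.12)"
```

```text
t: 6.75
tcp_pos: [0.5733, 0.14, 0.1554]
tcp_rot: [0.663, 0.749, -0.001, -0.001]
force: [0.8, 0.6, -0.3]
gripper_width: 0.119
grasp_force: 35.0
t: 7.55
tcp_pos: [0.5953, 0.1903, 0.1578]
tcp_rot: [0.663, 0.749, 0.0, 0.0]
force: [-0.5, -0.1, -1.0]
gripper_width: 0.125
grasp_force: 35.0
shift cm [-0.3347 -1.2035  2.7775] turn 0.0009602331348401716 ycur 0.12096023313484021 q6 0.062329996666810224 tcp [0.5953 0.1903 0.1578] t 7.55
```

```bash
python3 -m creep '[[0.5,[-0.3,-1.2,1],0],[0.5,[-0.3,-1.2,2.5],0],[0.5,[-0.3,-1.2,2.9],0],[0.5,[-0.3,-1.2,2.9],0],[0.5,[-0.3,-1.2,2.9],0],[0.5,[-0.3,-1.2,2.9],0],[0.5,[-0.3,-1.2,2.9],0],[0.5,[-0.3,-1.2,2.9],0]]' 35;python3 - <<'E'
from h import *
shift([0.5838,0.1855,0.13],0.12)
c,im=shot('wrist','w5');R=Ro.from_quat(bot.sense()["tcp_rot"]).as_matrix()
p=bot.sense()["tcp_pos"]
u,v=proj(c,[.5838,.1855,.073]).astype(int);a=u-60;b=v-45
print(a,b,"tip at",(proj(c,p+R@[0,0,.0425])-[a,b])*20/3, "lock",(proj(c,[.5838,.1855,.073])-[a,b])*20/3)
cv2.imwrite('pics/w5v.png',cv2.resize(im[b:b+90,a:a+120],(800,600),interpolation=cv2.INTER_CUBIC))
E
```

```text
t: 8.35
tcp_pos: [0.584, 0.1867, 0.1289]
tcp_rot: [0.663, 0.749, 0.0, 0.0]
force: [-0.7, 0.2, 0.3]
gripper_width: 0.121
grasp_force: 35.0
shift cm [-0.1154 -0.0347 -0.1051] turn 0.0020559766364571797 ycur 0.12205597663645716 q6 0.058749786392733615 tcp [0.584  0.1867 0.1289] t 8.35
188 174 tip at [407.3774 340.1043] lock [405.3642 300.8041]
```

View pics/w5v.png

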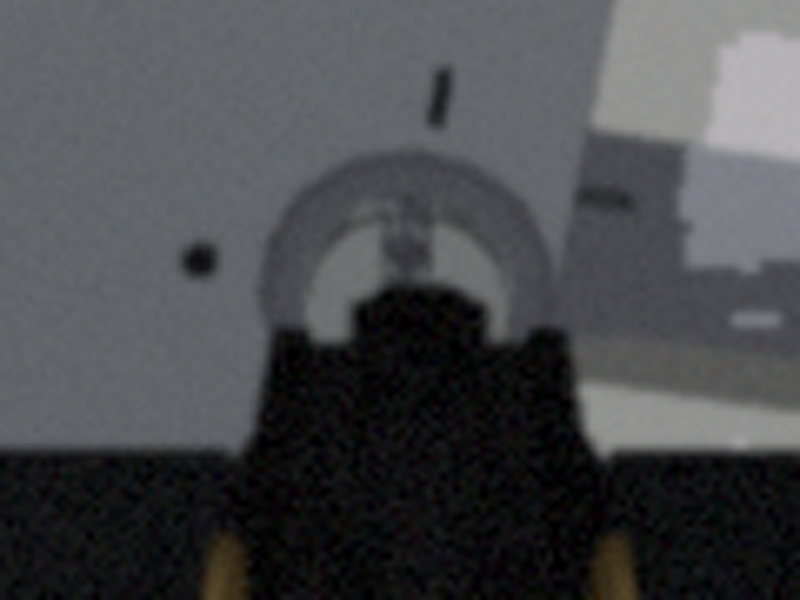

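The view shows the slot at x≈407, running vertically (382–432), with the collar and fingers centred at x≈421. The tool therefore stands about 1.4 mm to the slot's right. Finger tops are at y≈330.

```bash
python3 - <<'E'
from h import *
c,im=load('w5');s=bot.sense();R=Ro.from_quat(s["tcp_rot"]).as_matrix();p=s["tcp_pos"]
f=lambda X:(proj(c,X)-[188,174])*20/3+3
for n,o in(("fingertip front",[.0095,.01,.022]),("fingertip front-",[.0095,-.01,.022]),("collar bottom",[.012,0,.0305]),("collar top",[.012,0,.0265]),("tcp",[0,0,0]),("grip bottom",[.016,0,.0265]),("grip top",[.016,0,-.0055])):
    print(n,f(p+R@o))
print("lock near rim", f(np.array([.5838,.1855,.073])+R@[.012,0,0]),f(np.array([.5838,.1855,.073])+R@[.0,0.012,0]))
E
```

```text
fingertip front [512.5568 341.7765]
fingertip front- [306.219  341.8136]
collar bottom [409.734  283.9112]
collar top [409.5578 299.5968]
tcp [408.4155 547.4417]
grip bottom [409.4955 261.9761]
grip top [407.7383 409.6352]
lock near rim [408.1829 206.9416] [511.531  303.7866]
```

```bash
python3 -m creep '[[0.5,[-0.25,-0.18,0.5],0],[0.5,[-0.25,-0.18,1.0],0],[0.5,[-0.25,-0.18,1.1],0],[0.5,[-0.25,-0.18,1.1],0],[0.5,[-0.25,-0.18,1.3],0],[0.5,[-0.25,-0.18,1.5],0],[0.5,[-0.25,-0.18,1.6],0],[0.5,[-0.25,-0.18,1.6],0]]' 35;python3 -c "
from h import *
s=bot.sense();print(s['force'],s['moment'])
shift([0.5825,0.184,0.1095],0.12)"
```

```text
t: 9.2
tcp_pos: [0.5821, 0.1839, 0.1123]
tcp_rot: [0.663, 0.749, -0.0, -0.0]
force: [0.2, -0.8, -0.9]
gripper_width: 0.125
grasp_force: 35.0
[ 0.2087 -0.805  -0.9068] [-0.0683  0.0383  0.0078]
shift cm [0.0079 0.044  0.2793] turn 0.002006738534807262 ycur 0.12200673853480723 q6 0.0548168691686796 tcp [0.5821 0.1839 0.1123] t 9.2
```

```bash
python3 -m creep '[[0.5,[0,0,0.25],0],[0.5,[0,0,0.25],-0.15],[0.5,[0,0,0.25],-0.3],[0.5,[0,0,0.25],-0.45],[0.5,[0,0,0.25],-0.6],[0.5,[0,0,0.25],-0.7],[0.5,[0,0,0.25],-0.8],[0.5,[0,0,0.25],-0.8]]' 40;python3 -c "
from h import *
s=bot.sense();print(s['force'],s['moment'])
shift([0.5825,0.184,0.1095],1.7)"
```

```text
t: 10.0
tcp_pos: [0.5826, 0.184, 0.1099]
tcp_rot: [0.318, 0.948, 0.0, 0.0]
force: [1.7, -0.2, -3.4]
gripper_width: 0.124
grasp_force: 40.0
[ 1.6682 -0.2452 -3.3575] [ 0.0606 -0.4056 -0.0394]
shift cm [ 0.0069 -0.0012  0.0444] turn -0.7772574729358855 ycur 0.9227425270641144 q6 -0.7459763479088025 tcp [0.5826 0.184  0.1099] t 10.0
```

```bash
python3 -m creep '[[0.5,[0,0,0],-0.15],[0.5,[0,0,0],-0.3],[0.5,[0,0,0],-0.45],[0.5,[0,0,0],-0.6],[0.5,[0,0,0],-0.7],[0.5,[0,0,0],-0.75],[0.5,[0,0,0],-0.78],[0.5,[0,0,0],-0.78]]' 40;python3 -c "
from h import *
s=bot.sense();print(s['force'],s['moment'])
shift([0.5825,0.184,0.1095],1.7)"
```

```text
t: 10.8
tcp_pos: [0.5827, 0.1839, 0.11]
tcp_rot: [-0.064, 0.998, 0.0, 0.001]
force: [2.7, 1.2, -2.4]
gripper_width: 0.119
grasp_force: 40.0
[ 2.703   1.1584 -2.3703] [ 0.1633 -0.5739 -0.0459]
shift cm [0.0147 0.0106 0.0495] turn -0.0003278962779511563 ycur 1.6996721037220488 q6 -1.5229541509900817 tcp [0.5827 0.1839 0.11  ] t 10.8
```

```bash
python3 -m creep '[[0.5,[0,0,0],-0.03],[0.5,[0,0,0],-0.06],[0.5,[0,0,0],-0.08],[0.5,[0,0,0],-0.1],[0.5,[0,0,0],-0.1],[0.5,[0,0,0],-0.1],[0.5,[0,0,0],-0.1],[0.5,[0,0,0],-0.1]]' 40;python3 -c "
from h import *
s=bot.sense();print(s['force'],s['moment'])
shift([0.5825,0.184,0.1095],1.54)"
```

```text
t: 11.6
tcp_pos: [0.5824, 0.1839, 0.1101]
tcp_rot: [-0.115, 0.993, 0.0, 0.0]
force: [4.6, 0.9, -3.9]
gripper_width: 0.12
grasp_force: 40.0
[ 4.5865  0.885  -3.8783] [ 0.234  -0.797  -0.0188]
shift cm [-0.0097  0.0078  0.0649] turn 0.2617927053601985 ycur 1.8017927053601985 q6 -1.6249959539573706 tcp [0.5824 0.1839 0.1101] t 11.6
```

```bash
python3 - <<'E'
from h import *
c,im=shot('wrist','w6')
u,v=proj(c,[.5838,.1855,.073]).astype(int);a=u-60;b=v-60;print(a,b)
cv2.imwrite('pics/w6v.png',cv2.resize(im[b:b+90,a:a+120],(800,600),interpolation=cv2.INTER_CUBIC))
E
```

```text
192 169
```

View pics/w6v.png

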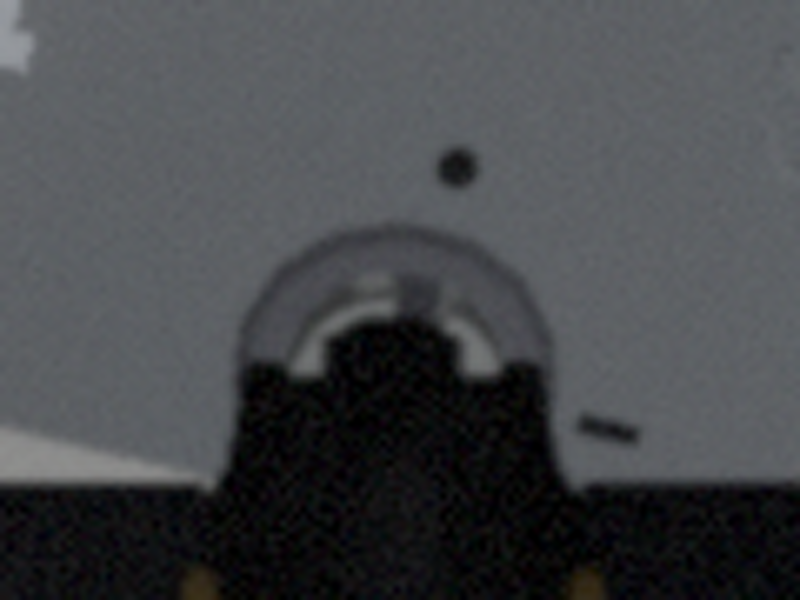

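The view shows the slot's near end at (417,290), with the ring centre near (395,380). The dot that marks the monitor's axis is at (457,167). The slot now points along the monitor's axis within about 0.04 rad while the tool is 0.24 rad ahead, so the lock is at its stop. I'll give it a small extra push, then bring the key back to centre and lift.

```bash
python3 -m creep '[[0.5,[0,0,0],-0.04],[0.5,[0,0,0],-0.07],[0.5,[0,0,0],-0.07],[0.5,[0,0,0],0.05],[0.5,[0,0,0],0.15],[0.5,[0,0,0],0.24],[0.5,[0,0,0],0.24],[0.5,[0,0,0],0.24]]' 40;python3 -c "
from h import *
s=bot.sense();print(s['force'],s['moment'])
shift([0.5005,-0.2515,0.16],0.28)"
```

```text
t: 12.45
tcp_pos: [0.5815, 0.1838, 0.1099]
tcp_rot: [0.003, 1.0, -0.0, -0.001]
force: [0.4, 0.1, -0.2]
gripper_width: 0.121
grasp_force: 40.0
[ 0.4185  0.0768 -0.1519] [0.0225 0.0322 0.0224]
shift cm [  7.821  -43.5868  -4.9874] turn 1.2841620765781259 ycur 1.564162076578126 q6 -1.3871931136165425 tcp [0.5815 0.1838 0.1099] t 12.45
```

```bash
python3 -m creep '[[0.5,[0,0,-1.5],0],[0.5,[0,0,-4],0],[0.5,[0,0,-7],0],[0.5,[7.8,-43.6,-7],1.28],[0.5,[7.8,-43.6,-7],1.28],[0.5,[7.8,-43.6,-7],1.28],[0.5,[7.8,-43.6,-7],1.28],[0.5,[7.8,-43.6,-7],1.28]]' 35; python3 -c "
from h import *
shift([0.5005,-0.2515,0.16],0.28)"
```

```text
t: 13.25
tcp_pos: [0.5356, -0.0636, 0.1816]
tcp_rot: [0.372, 0.928, 0.0, 0.001]
force: [0.7, -0.2, -0.9]
gripper_width: 0.122
grasp_force: 35.0
shift cm [-10.4562 -16.0063   2.1621] turn 0.527473894037005 ycur 0.8074738940370052 q6 -1.0717989130784291 tcp [ 0.5356 -0.0636  0.1816] t 13.25
```

```bash
python3 -m creep '[[0.5,[-9.8,-15,2],0.48],[0.5,[-9.8,-15,2],0.48],[0.5,[-9.8,-15,2],0.48],[0.5,[-9.8,-15,2],0.48],[0.5,[-9.8,-15,2],0.48],[0.5,[-9.8,-15,2],0.48],[0.5,[-9.8,-15,2],0.48],[0.5,[-9.8,-15,2],0.48]]' 35; python3 -c "
from h import *
shift([0.5005,-0.2515,0.0575],0.28)"
```

```text
t: 14.05
tcp_pos: [0.5044, -0.2368, 0.1605]
tcp_rot: [0.58, 0.815, 0.0, 0.0]
force: [-0.9, 0.3, -1.1]
gripper_width: 0.124
grasp_force: 35.0
shift cm [-1.2551 -0.8554 10.301 ] turn 0.05435706257908279 ycur 0.3343570625790827 q6 -0.9150847866233799 tcp [ 0.5044 -0.2368  0.1605] t 14.05
```

```bash
python3 -m creep '[[0.5,[-1.25,-0.85,3],0.05],[0.5,[-1.25,-0.85,6],0.05],[0.5,[-1.25,-0.85,8],0.05],[0.5,[-1.25,-0.85,8.2],0.05],[0.5,[-1.25,-0.85,8.2],0.05],[0.5,[-1.25,-0.85,8.6],0.05],[0.5,[-1.25,-0.85,9.2],0.05],[0.5,[-1.25,-0.85,9.6],0.05]]' 35; python3 -c "
from h import *
print(bot.sense()['force'])
shift([0.5005,-0.2515,0.0575],0.28)"
```

```text
t: 14.85
tcp_pos: [0.5004, -0.2528, 0.0645]
tcp_rot: [0.601, 0.8, 0.0, 0.001]
force: [-0.1, -0.0, -0.3]
gripper_width: 0.122
grasp_force: 35.0
[-0.0996 -0.0246 -0.2982]
shift cm [0.1267 0.0435 0.6962] turn 0.0022484945189811256 ycur 0.28224849451898104 q6 -0.8907412166421532 tcp [ 0.5004 -0.2528  0.0645] t 14.85
```

Tip is already inside the pocket without force. I'll seat it, release and rise.

```bash
python3 -m creep '[[0.5,[0.1,0,0.3],0],[0.5,[0.1,0,0.5],0],[0.5,[0.1,0,0.65],0],[0.5,[0.1,0,0.75],0],[0.5,[0.1,0,0.75],0],[0.5,[0.1,0,0.75],0],[0.5,[0.1,0,0.75],0],[0.5,[0.1,0,0.75],0]]' 10; python3 -c "
from h import *
print(bot.sense()['force'],bot.sense()['tcp_pos'])"
```

```text
t: 15.65
tcp_pos: [0.4997, -0.2518, 0.0572]
tcp_rot: [0.601, 0.799, -0.0, -0.0]
force: [-1.9, 2.1, 6.0]
gripper_width: 0.124
grasp_force: 10.0
[-1.9337  2.0804  5.9831] [ 0.4997 -0.2518  0.0572]
```

```bash
python3 -m creep '[[4,[0,0,0],0],[4,[0,0,0],0],[4,[0,0,0],0],[4,[0,0,0],0],[4,[0,0,-4],0],[4,[0,0,-8],0],[4,[0,0,-12],0],[4,[0,0,-12],0]]' 20; python3 - <<'E'
from h import *
c,im=shot('wrist','w7')
u,v=proj(c,[.50,-.2515,.062]).astype(int);a=max(0,u-100);b=v-75;print(a,b)
cv2.imwrite('pics/w7v.png',cv2.resize(im[b:b+150,a:a+200],(800,600),interpolation=cv2.INTER_CUBIC))
shift([0.506,0.1864,0.15],-0.031)
E
```

```text
t: 16.45
tcp_pos: [0.5032, -0.2541, 0.1836]
tcp_rot: [0.601, 0.799, 0.0, 0.006]
force: [0.6, -0.8, 0.3]
gripper_width: 0.458
grasp_force: 0.0
146 112
shift cm [42.1163 12.6254  2.8537] turn 0.31307685271427155 ycur 0.2820768527142716 q6 -0.8896025534288924 tcp [ 0.5018 -0.2531  0.1804] t 16.5
```

View pics/w7v.png

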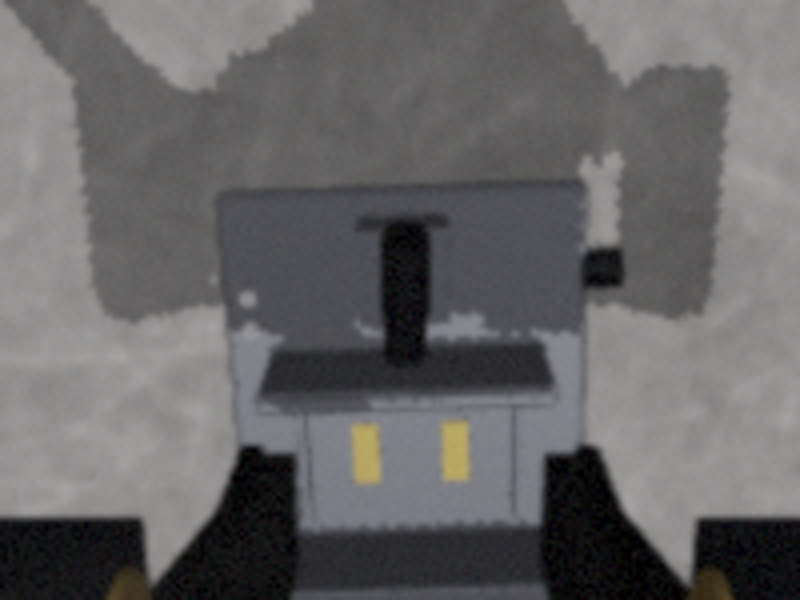

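The key stands parked upright again, its bar at x≈405 and y 220–360, in the same place as before. Next is the thumb bar.

```bash
python3 -m creep '[[4,[41,12.3,2],0.31],[4,[41,12.3,2],0.31],[4,[41,12.3,2],0.31],[4,[41,12.3,2],0.31],[4,[41,12.3,2],0.31],[4,[41,12.3,2],0.31],[4,[41,12.3,2],0.31],[4,[41,12.3,2],0.31]]' 20; python3 -m creep '[[4,[3.5,1,1],0],[4,[3.5,1,1],0],[4,[3.5,1,1],0],[4,[3.5,1,1],0],[4,[3.5,1,1],0],[4,[3.5,1,1],0],[4,[3.5,1,1],0],[4,[3.5,1,1],0]]' 20; python3 -c "
from h import *
shift([0.506,0.1864,0.0895],-0.031)"
```

```text
t: 17.3
tcp_pos: [0.5022, 0.145, 0.1565]
tcp_rot: [0.717, 0.697, -0.001, -0.001]
force: [1.2, -0.5, 0.2]
gripper_width: 0.458
grasp_force: 0.0
t: 18.1
tcp_pos: [0.5146, 0.1773, 0.1483]
tcp_rot: [0.717, 0.697, 0.0, 0.0]
force: [-0.4, 1.2, 0.3]
gripper_width: 0.455
grasp_force: 0.0
shift cm [ 0.8846 -0.8895  5.8841] turn 0.0021185412371662604 ycur -0.028881458762833635 q6 0.21579995477542496 tcp [0.5146 0.1773 0.1483] t 18.1
```

```bash
python3 -m creep '[[4,[0.9,-0.9,2.5],0],[4,[0.9,-0.9,4.5],0],[4,[0.9,-0.9,5.6],0],[4,[0.9,-0.9,5.8],0],[4,[0.9,-0.9,5.8],0],[0.5,[0.9,-0.9,5.8],0],[0.5,[0.9,-0.9,5.8],0],[0.5,[0.9,-0.9,5.8],0]]' 15; python3 -m creep '[[0.5,[0,0,0],0],[0.5,[0,0,0],0],[0.5,[0,0,0],0],[0.5,[0,0,0],0],[0.5,[0,0.3,0],0],[0.5,[0,0.8,0],0],[0.5,[0,1.4,0],0],[0.5,[0,2,0],0]]' 15; python3 -c "
from h import *
print(bot.sense()['force'])
shift([0.506,0.1864,0.0895],-0.031)"
```

```text
t: 18.9
tcp_pos: [0.5063, 0.1871, 0.0909]
tcp_rot: [0.717, 0.697, 0.001, 0.0]
force: [-0.5, -0.6, -1.1]
gripper_width: 0.272
grasp_force: 0.0
t: 19.7
tcp_pos: [0.5264, 0.1864, 0.0903]
tcp_rot: [0.717, 0.697, 0.0, 0.0]
force: [-2.0, -1.3, 5.1]
gripper_width: 0.108
grasp_force: 15.0
[-2.0285 -1.2864  5.1255]
shift cm [-0.0552 -2.0433  0.0785] turn 0.00295423452831578 ycur -0.028045765471684143 q6 0.2272960040655848 tcp [0.5264 0.1864 0.0903] t 19.7
```

```bash
python3 -m creep '[[0.5,[0,0.8,0],0],[0.5,[0,1.7,0],0],[0.5,[0,2.7,0],0],[0.5,[0,3.7,0],0],[0.5,[0,4.5,0],0],[0.5,[0,5.1,0],0],[0.5,[0,5.5,0],0],[0.5,[0,5.6,0],0]]' 15; python3 -c "
from h import *
print(bot.sense()['force'])
shift([0.506,0.1864,0.0895],-0.031)"
```

```text
t: 20.5
tcp_pos: [0.5792, 0.1846, 0.09]
tcp_rot: [0.717, 0.697, -0.003, -0.002]
force: [-15.8, -2.7, 16.9]
gripper_width: 0.111
grasp_force: 15.0
[-15.7653  -2.6801  16.927 ]
shift cm [-0.0223 -7.3168  0.1057] turn 0.003021138951190272 ycur -0.027978861048809683 q6 0.20648772229204437 tcp [0.5792 0.1846 0.09  ] t 20.5
```

```bash
python3 -m creep '[[3,[0,-0.2,0],0],[3,[0,-0.2,0],0],[3,[0,-0.2,0],0],[5,[0,-0.2,-3],0],[6.6,[0,-2,-7],0],[6.6,[0,-4.5,-11],-0.15],[6.6,[0,-4.5,-11],-0.3],[6.6,[0,-4.5,-11],-0.45]]' 15; python3 -c "
from h import *
print(bot.sense()['force'])
shift([0.532,0.1856,0.19],1.54)"
```

```text
t: 21.3
tcp_pos: [0.5376, 0.1866, 0.2025]
tcp_rot: [0.541, 0.841, 0.002, 0.002]
force: [-1.2, 0.1, -0.9]
gripper_width: 0.699
grasp_force: 0.0
[-1.1904  0.1123 -0.9085]
shift cm [ 0.1411 -0.5616  1.2425] turn -1.1113654511286424 ycur 0.42863454887135766 q6 -0.2331424559299107 tcp [0.5376 0.1866 0.2025] t 21.3
```

```bash
python3 -m creep '[[6.6,[0.1,-0.5,1],-0.15],[6.6,[0.1,-0.5,1],-0.3],[6.6,[0.1,-0.5,1],-0.45],[6.6,[0.1,-0.5,1],-0.6],[6.6,[0.1,-0.5,1],-0.75],[6.6,[0.1,-0.5,1],-0.9],[6.6,[0.1,-0.5,1],-1.05],[6.6,[0.1,-0.5,1],-1.11]]'; python3 - <<'E'
from h import *
c,im=shot('wrist','w8')
a,b=110,90
cv2.imwrite('pics/w8v.png',cv2.resize(im[b:b+210,a:a+280],(800,600),interpolation=cv2.INTER_CUBIC))
print("bat",(proj(c,[.5323,.1856,.057])-[a,b])*800/280)
shift([0.5323,0.1856,0.055],1.54)
E
```

```text
t: 22.1
tcp_pos: [0.532, 0.1851, 0.1899]
tcp_rot: [0.017, 1.0, 0.0, 0.0]
force: [-0.3, -0.1, -0.5]
gripper_width: 0.755
grasp_force: 0.0
bat [401.7507 280.0285]
shift cm [-0.0302  0.0497 13.4887] turn -0.0020873749215468695 ycur 1.5379126250784532 q6 -1.343101046181108 tcp [0.5319 0.1851 0.1899] t 22.15
```

View pics/w8v.png

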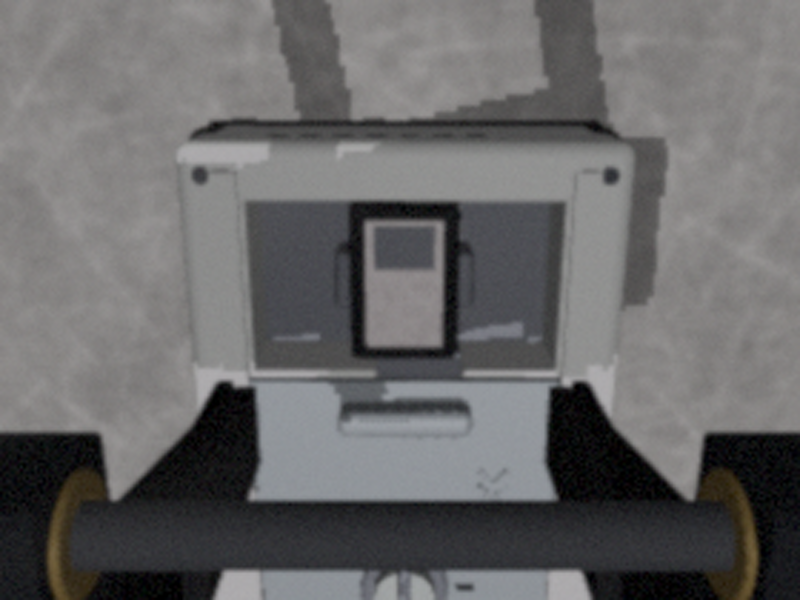

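The cover is fully open. The battery's top is centred at (404,278), against a predicted (402,280). The finger wells are clear on both sides, at x 248–352 and x 460–563.

```bash
python3 -m creep '[[6.6,[0,0,4],0],[6.6,[0,0,8],0],[6.6,[0,0,10.5],0],[6.6,[0,0,12],0],[6.6,[0,0,13],0],[6.6,[0,0,13.4],0],[6.6,[0,0,13.5],0],[6.6,[0,0,13.5],0]]'; python3 -m creep '[[3.5,[0,0,0],0],[3.5,[0,0,0],0],[3.5,[0,0,0],0],[3.5,[0,0,0],0],[3.5,[0,0,0],0],[3.5,[0,0,0],0],[3.5,[0,0,0],0],[3.5,[0,0,0],0]]' 45; python3 -c "
from h import *
s=bot.sense();print(s['force'],s['gripper_width']*87,s['tcp_pos'])"
```

```text
t: 22.95
tcp_pos: [0.5327, 0.1852, 0.0563]
tcp_rot: [0.019, 1.0, 0.0, 0.001]
force: [0.2, -0.4, 0.6]
gripper_width: 0.759
grasp_force: 0.0
t: 23.75
tcp_pos: [0.5322, 0.1853, 0.0558]
tcp_rot: [0.019, 1.0, 0.0, 0.0]
force: [-1.5, 0.9, 5.4]
gripper_width: 0.457
grasp_force: 45.0
[-1.4967  0.9488  5.4414] 39.715745540484306 [0.5322 0.1853 0.0558]
```

```bash
python3 -m creep '[[3.5,[0,0,-0.5],0],[3.5,[0,0,-1],0],[3.5,[0,0,-1.7],0],[3.5,[0,0,-2.5],0],[3.5,[0,0,-4.5],0],[3.5,[0,0,-7],0],[3.5,[0,0,-9.5],0],[3.5,[0,0,-10],0]]' 45; python3 -c "
from h import *
s=bot.sense();print(s['force'],s['gripper_width']*87,s['tcp_pos'])
shift([0.50,-0.05,0.10],1.54)
shift([0.50,-0.05,0.10],1.87)"
```

```text
t: 24.55
tcp_pos: [0.534, 0.1854, 0.1591]
tcp_rot: [0.019, 1.0, 0.001, 0.003]
force: [0.4, 0.6, -1.7]
gripper_width: 0.457
grasp_force: 45.0
[ 0.3666  0.5947 -1.7458] 39.78976657386695 [0.534  0.1854 0.1591]
shift cm [  2.5185 -23.6619   5.8659] turn -0.007978733631571977 ycur 1.532021266368428 q6 -1.3371939209894081 tcp [0.534  0.1854 0.1591] t 24.55
shift cm [  2.5185 -23.6619   5.8659] turn -0.33797873363157205 ycur 1.532021266368428 q6 -1.3371939209894081 tcp [0.534  0.1854 0.1591] t 24.55
```

```bash
python3 -m creep '[[3.5,[0,-4,0],0],[3.5,[2.5,-23,0],0],[3.5,[2.5,-23,0],0],[3.5,[2.5,-23,0],0],[3.5,[2.5,-23,0],0],[3.5,[2.5,-23,2],0],[3.5,[2.5,-23,4],0],[3.5,[2.5,-23,6],0]]' 45; python3 -c "
from h import *
s=bot.sense();print(s['force'],s['gripper_width']*87,s['tcp_pos'])
shift([0.50,-0.05,0.0375],1.54)"
```

```text
t: 25.35
tcp_pos: [0.4973, -0.0445, 0.0939]
tcp_rot: [0.02, 1.0, -0.0, -0.0]
force: [0.7, 0.1, -1.9]
gripper_width: 0.457
grasp_force: 45.0
[ 0.7294  0.067  -1.9228] 39.739400215970235 [ 0.4973 -0.0445  0.0939]
shift cm [-0.296  -0.5356  5.6413] turn -0.009575615157841888 ycur 1.5304243848421581 q6 -1.7777509444058228 tcp [ 0.4973 -0.0445  0.0939] t 25.35
```

```bash
python3 -m creep '[[3.5,[0,0,1.5],0],[3.5,[0,0,3],0],[3.5,[0,0,4.2],0],[3.5,[0,0,5],0],[3.5,[0,0,5.4],0],[3.5,[0,0,5.6],0],[3.5,[0,0,5.65],0],[3.5,[0,0,5.65],0]]' 45; python3 -c "
from h import *
s=bot.sense();print(s['force'],s['gripper_width']*87,s['tcp_pos'])"
```

```text
t: 26.15
tcp_pos: [0.4982, -0.0439, 0.0391]
tcp_rot: [0.019, 1.0, -0.0, 0.0]
force: [-0.5, -1.4, -1.4]
gripper_width: 0.456
grasp_force: 45.0
[-0.4866 -1.4234 -1.3568] 39.66464467817308 [ 0.4982 -0.0439  0.0391]
```

```bash
python3 -m creep '[[3.5,[0,0,0.08],0],[3.5,[0,0,0.14],0],[3.5,[0,0,0.2],0],[3.5,[0,0,0.25],0],[3.5,[0,0,0.25],0],[3.5,[0,0,0.25],0],[3.5,[0,0,0.25],0],[3.5,[0,0,0.25],0]]' 30; python3 -c "
from h import *
s=bot.sense();print(s['force'],s['gripper_width']*87,s['tcp_pos'])"
```

```text
t: 26.95
tcp_pos: [0.4979, -0.0439, 0.0368]
tcp_rot: [0.019, 1.0, -0.0, 0.0]
force: [-3.5, -0.3, 4.8]
gripper_width: 0.457
grasp_force: 30.0
[-3.5469 -0.2883  4.8447] 39.7775603508911 [ 0.4979 -0.0439  0.0368]
```

```bash
python3 -m creep '[[7,[0,0,0],0],[7,[0,0,0],0],[7,[0,0,0],0],[7,[0,0,0],0],[7.5,[0,0,0],0],[8,[0,0,-3],0],[8,[0,0,-8],0],[8,[0,0,-13],0.15]]' 30; python3 -m creep '[[8.4,[0,0,-2],0.15],[8.4,[0,0,-2],0.3],[8.4,[0,0,-2],0.45],[8.4,[0,0,-2],0.6],[8.4,[0,0,-2],0.75],[8.4,[0,0,-2],0.9],[8.4,[0,0,-2],1.05],[8.4,[0,0,-2],1.2]]' 30; python3 -c "
from h import *
shift([0.498,-0.044,0.17],-0.031)"
```

```text
t: 27.75
tcp_pos: [0.4967, -0.0436, 0.1665]
tcp_rot: [0.095, 0.995, 0.0, -0.001]
force: [1.4, 0.3, -0.4]
gripper_width: 0.912
grasp_force: 0.0
t: 28.55
tcp_pos: [0.4977, -0.0438, 0.1859]
tcp_rot: [0.642, 0.766, -0.0, -0.0]
force: [1.2, 0.1, 0.1]
gripper_width: 0.964
grasp_force: 0.0
shift cm [-0.0215  0.0226  1.5899] turn 0.2067517997746504 ycur 0.17575179977465039 q6 -0.4215400755767941 tcp [ 0.4977 -0.0438  0.1859] t 28.55
```

```bash
python3 -m creep '[[8.4,[0,0,0.5],0.15],[8.4,[0,0,1],0.21],[8.4,[0,0,1],0.21],[8.4,[0,0,1],0.21],[8.4,[0,0,1],0.21],[8.4,[0,0,1],0.21],[8.4,[0,0,1],0.21],[8.4,[0,0,1],0.21]]' 30; python3 - <<'E'
from h import *
c,im=shot('wrist','w9')
a,b=110,90
cv2.imwrite('pics/w9v.png',cv2.resize(im[b:b+210,a:a+280],(800,600),interpolation=cv2.INTER_CUBIC))
print("bat",(proj(c,[.498,-.044,.038])-[a,b])*800/280)
shift([0.498,-0.044,0.036],-0.031)
E
```

```text
t: 29.35
tcp_pos: [0.4978, -0.0438, 0.1762]
tcp_rot: [0.717, 0.697, 0.0, 0.0]
force: [-0.4, 0.3, -0.7]
gripper_width: 0.963
grasp_force: 0.0
bat [399.1813 278.4924]
shift cm [-0.0152  0.0126 14.0191] turn 0.003207948622964807 ycur -0.02779205137703514 q6 -0.21795832059192796 tcp [ 0.4979 -0.0438  0.1762] t 29.4
```

View pics/w9v.png

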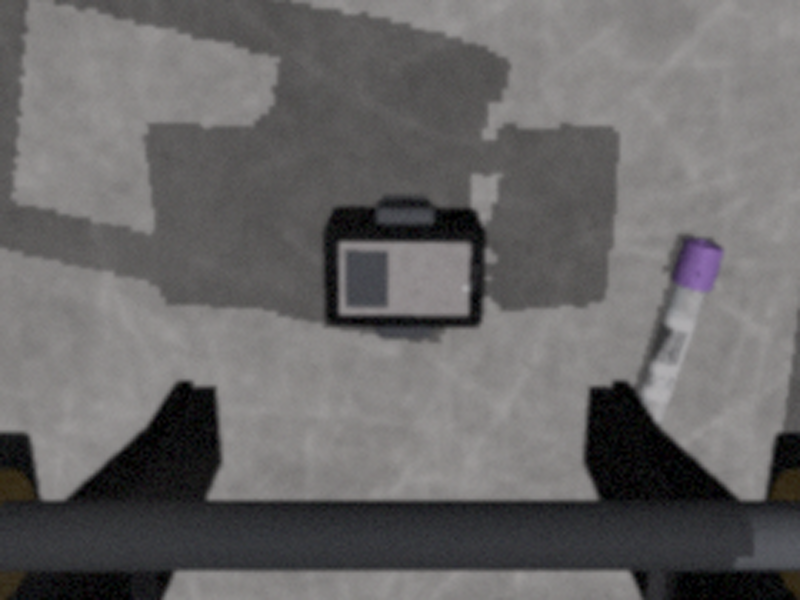

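The battery stands upright, its top centred at (404,280), square to the gripper whose finger insides are at x = 217 and x = 588. The tube is clear to the right.

```bash
python3 -m creep '[[8.4,[0,0,4.5],0],[8.4,[0,0,9],0],[8.4,[0,0,11.5],0],[8.4,[0,0,13],0],[8.4,[0,0,13.9],0],[8.4,[0,0,14.2],0],[8.4,[0,0,14.3],0],[5.5,[0,0,14.3],0]]' 25; python3 -m creep '[[5.5,[0,0,0],0],[5.5,[0,0,0],0],[5.5,[0,0,0],0],[5.5,[0,0,0],0],[5.5,[0,0,0],0],[5.5,[0,0,0],0],[5.5,[0,0,0],0],[5.5,[0,0,0],0]]' 25; python3 -c "
from h import *
s=bot.sense();print(s['force'],s['gripper_width']*87,s['tcp_pos'])"
```

```text
t: 30.2
tcp_pos: [0.4987, -0.044, 0.034]
tcp_rot: [0.717, 0.697, 0.0, 0.001]
force: [0.4, -0.4, -0.3]
gripper_width: 0.927
grasp_force: 0.0
t: 31.0
tcp_pos: [0.4982, -0.0439, 0.0336]
tcp_rot: [0.717, 0.697, 0.0, 0.0]
force: [-1.4, 0.2, 5.4]
gripper_width: 0.686
grasp_force: 25.0
[-1.3918  0.2126  5.4211] 59.69373791016552 [ 0.4982 -0.0439  0.0336]
```

```bash
python3 - <<'E'
from h import *
c,im=load('w7')
P=lambda q,z:ray(c,np.array([146+q[0]/4-.4,112+q[1]/4-.4]),z)[:2]
T=np.array([.5018,-.2531])  # tcp at picture
yaw=.282; ty=np.array([np.cos(yaw),np.sin(yaw)]); tx=np.array([-np.sin(yaw),np.cos(yaw)])
K=np.array([.4997,-.2518])  # tcp when key was let go
f=lambda X:1000*np.array([(X-K)@tx,(X-K)@ty])
for n,q,z in(("key",(405.5,300),.062),("gold1",(367,455),.008),("gold2",(455,450),.008),("w1 innertop L",(270,410),.049),("w1 innertop R",(545,402),.049),("w2 floor L",(305,530),.008),("w2 floor R",(515,525),.008),("w2 top",(420,585),.049),("stopL",(307,465),.014),("stopR",(515,465),.014),("baseL",(218,193),.008),("baseR",(585,182),.008),("w1oL",(275,347),.026),("w1oR",(545,345),.026)):
    X=P(q,z);print(n,X,"rel key: tx,ty mm",f(X))
E
```

```text
key [ 0.5004 -0.2503] rel key: tx,ty mm [1.2927 1.0524]
gold1 [ 0.5071 -0.3187] rel key: tx,ty mm [-66.2932 -11.5242]
gold2 [ 0.5332 -0.3094] rel key: tx,ty mm [-64.6693  16.1514]
w1 innertop L [ 0.4748 -0.2941] rel key: tx,ty mm [-33.6571 -35.6749]
w1 innertop R [ 0.5455 -0.2714] rel key: tx,ty mm [-31.5619  38.4918]
w2 floor L [ 0.4949 -0.3497] rel key: tx,ty mm [-92.6905 -31.8629]
w2 floor R [ 0.5594 -0.3294] rel key: tx,ty mm [-91.1714  35.7467]
w2 top [ 0.5287 -0.3348] rel key: tx,ty mm [-87.7736   4.805 ]
stopL [ 0.4896 -0.3243] rel key: tx,ty mm [-66.8037 -29.8675]
stopR [ 0.5515 -0.3066] rel key: tx,ty mm [-67.0404  34.5438]
baseL [ 0.4434 -0.2501] rel key: tx,ty mm [ 17.3432 -53.5929]
baseR [ 0.545  -0.2174] rel key: tx,ty mm [20.4266 53.0551]
w1oL [ 0.4712 -0.2848] rel key: tx,ty mm [-23.7935 -36.6118]
w1oR [ 0.5455 -0.2629] rel key: tx,ty mm [-23.3913  40.8874]
```

```bash
python3 -m creep '[[5.5,[0,0,-1],0],[5.5,[0,0,-3],0],[5.5,[0,0,-6],0],[5.5,[0,0,-10],0],[5.5,[-4,0,-10.5],-0.1],[5.5,[-9,0,-10.5],-0.2],[5.5,[-14,0,-10.5],-0.34],[5.5,[-19,0,-10.5],-0.34]]' 35; python3 -c "
from h import *
s=bot.sense();print(s['force'],s['gripper_width']*87)
shift([0.5182,-0.3117,0.12],0.309)"
```

```text
t: 31.8
tcp_pos: [0.4919, -0.2332, 0.1383]
tcp_rot: [0.587, 0.81, 0.0, -0.0]
force: [1.3, 0.4, -1.5]
gripper_width: 0.684
grasp_force: 35.0
[ 1.2787  0.4177 -1.5318] 59.48037636328783
shift cm [-8.2843  0.0554  1.8246] turn 0.007598279279526388 ycur 0.31659827927952644 q6 -0.9042448592335776 tcp [ 0.4919 -0.2332  0.1383] t 31.8
```

```bash
python3 -m creep '[[5.5,[-4,0,0],0],[5.5,[-7.5,0.1,0.5],0],[5.5,[-7.5,0.1,1.8],0],[5.5,[-7.5,0.1,1.8],0],[5.5,[-7.5,0.1,1.8],0],[5.5,[-7.5,0.1,1.8],0],[5.5,[-7.5,0.1,1.8],0],[5.5,[-7.5,0.1,1.8],0]]' 35; python3 - <<'E'
from h import *
shift([0.5182,-0.3117,0.12],0.309)
c,im=shot('wrist','w10')
a,b=130,120
cv2.imwrite('pics/w10v.png',cv2.resize(im[b:b+180,a:a+240],(800,600),interpolation=cv2.INTER_CUBIC))
E
```

```text
t: 32.6
tcp_pos: [0.5168, -0.3024, 0.1208]
tcp_rot: [0.588, 0.809, -0.0, 0.0]
force: [-0.0, 0.1, -1.8]
gripper_width: 0.684
grasp_force: 35.0
shift cm [-0.9231 -0.1528  0.0789] turn 0.0039200748501297955 ycur 0.31292007485012974 q6 -0.9740527421724927 tcp [ 0.5168 -0.3024  0.1208] t 32.6
```

View pics/w10v.png

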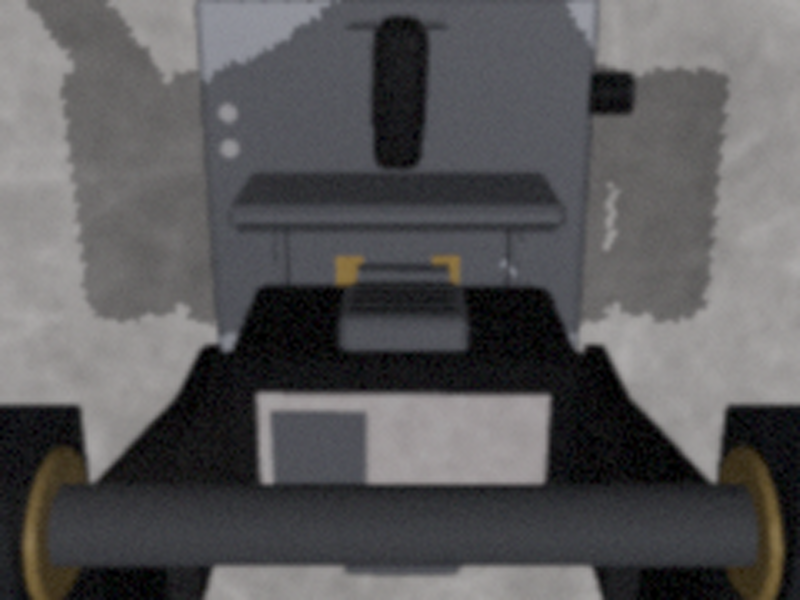

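The view shows the battery held level over the cradle. Its lower near edge is at y≈288 (x 262–545) and the catch spans x 342–468. The near wall's inner top edge is at y≈228 (x 232–563), the gold contacts are centred at x≈398 and the stops are at x = 283 and x = 510. That was my eleventh viewed picture, one over the limit of ten, so from here on I'll work from numbers only.

```bash
python3 - <<'E'
from h import *
c,im=load('w10');s=bot.sense();T=s["tcp_pos"];R=Ro.from_quat(s["tcp_rot"]).as_matrix()
S=.3
P=lambda q,z:1000*(R.T@(ray(c,np.array([130+q[0]*S-.35,120+q[1]*S-.35]),z)-T))[:2]
zb=T[2]-.0336
for n,q,z in(("bat L",(262,288),zb),("bat R",(545,288),zb),("catch low (tx25.5)",(405,283),zb+.014),("catch hi",(405,312),zb+.034),
 ("wall in L",(232,228),.049),("wall in R",(563,228),.049),("wall out L",(237,207),.049),("wall out R",(558,207),.049),("wall foot L",(250,175),.008),("wall foot R",(548,175),.008),("stopL",(283,260),.008),("stopR",(510,260),.008),("goldL",(348,255),.008),("goldR",(447,255),.008),("key",(401,90),.062),("base L",(213,270),.008),("base R",(584,270),.008)):
    print(n,P(q,z))
E
```

```text
bat L [ 18.007  -27.6562]
bat R [17.9942 29.8222]
catch low (tx25.5) [24.2672  1.332 ]
catch hi [26.5802  1.2663]
wall in L [ 19.1867 -40.4193]
wall in R [19.175  39.8041]
wall out L [ 24.4666 -38.9198]
wall out R [24.4575 38.3192]
wall foot L [ 22.4732 -42.3794]
wall foot R [22.4666 42.2441]
stopL [ -3.0335 -34.0152]
stopR [-3.0459 32.3612]
goldL [ -1.4947 -14.985 ]
goldR [-1.4999 13.9129]
key [54.4478  0.5572]
base L [ -6.1301 -54.6699]
base R [-6.1519 54.1943]
```

```bash
python3 -m creep '[[5.5,[-0.4,-0.1,0],0],[5.5,[-0.75,-0.17,0],0],[5.5,[-0.75,-0.17,1.0],0],[5.5,[-0.75,-0.17,2.0],0],[5.5,[-0.75,-0.17,2.8],0],[5.5,[-0.75,-0.17,3.2],0],[5.5,[-0.75,-0.17,3.2],0],[5.5,[-0.75,-0.17,3.2],0]]' 35; python3 - <<'E'
from h import *
shift([0.5182,-0.3117,0.0876],0.309)
c,im=shot('wrist','w11');s=bot.sense();T=s["tcp_pos"];R=Ro.from_quat(s["tcp_rot"]).as_matrix();print(s["force"])
W=lambda tx,ty,z:proj(c,T+R@[tx,ty,0]+[0,0,z-T[2]])
zb=T[2]-.0336
print("pred bat edge",W(.02,-.02,zb),W(.02,.02,zb),"wall in (if centred)",W(.028,-.02,.049),W(.028,.02,.049),"out",W(.033,.02,.049),"foot",W(.033,.02,.008),"cols +-33:",W(.02,-.033,.049),W(.02,.033,.049))
g=cv2.cvtColor(im,cv2.COLOR_BGR2GRAY).astype(float)
for ty in(-.02,.02):
    u=int(round(W(.025,ty,.05)[0]));v=int(W(.045,ty,.03)[1])
    print("col",u,"rows from",v,g[v-5:v+70,u-5:u+6].mean(1).astype(int))
E
```

```text
t: 33.45
tcp_pos: [0.5172, -0.3106, 0.088]
tcp_rot: [0.589, 0.808, -0.0, -0.0]
force: [-0.1, -0.2, -1.4]
gripper_width: 0.686
grasp_force: 35.0
shift cm [-0.1361  0.06    0.0392] turn 0.0030790034381036335 ycur 0.3120790034381035 q6 -0.9834999890223508 tcp [ 0.5172 -0.3106  0.088 ] t 33.45
[ 0.7668 -0.2413 -2.0513]
pred bat edge [219.7254 203.6042] [279.1251 203.6014] wall in (if centred) [220.2222 189.7286] [278.6532 189.7265] out [278.8817 182.6926] foot [273.9268 169.138 ] cols +-33: [201.8542 200.7523] [297.0437 200.7481]
col 220 rows from 159 [88 88 87 86 88 88 87 87 86 87 86 85 87 86 87 86 83 73 56 48 46 47 48 48
 48 48 48 48 53 65 75 75 82 88 88 77 56 56 69 81 85 84 84 84 84 84 83 84
 84 84 77 53 23 11  8 10 10 10  7 10  9  7  8  8  7  6 11 11  9  9  7 12
 14 12 14]
col 279 rows from 159 [90 91 91 90 90 90 89 90 90 88 90 90 89 90 89 88 86 75 55 48 47 47 46 46
 46 46 47 47 53 66 76 78 84 91 90 76 55 63 82 86 86 86 86 86 87 86 87 85
 85 85 81 64 31 11 10  9  8  8 13  9  9  9  9 10 10 13  9 12 11 12  9  8
 12 15 15]
```

```bash
python3 - <<'E'
from h import *
c,im=load('w7')
g=cv2.cvtColor(im,cv2.COLOR_BGR2GRAY).astype(float)
yaw=.309;tx=np.array([-np.sin(yaw),np.cos(yaw)])
K=np.array([.4997,-.2518])
for x in(330,495):
    u=int(146+x/4);print(u,[(r,int(g[r,u-3:u+4].mean())) for r in range(192,262)])
    for z in(.008,.049):
        print(z,[(r,round(1000*(ray(c,(u,r),z)[:2]-K)@tx,1)) for r in range(195,262,6)])
E
```

```text
228 [(192, 77), (193, 77), (194, 80), (195, 78), (196, 79), (197, 78), (198, 73), (199, 61), (200, 48), (201, 42), (202, 41), (203, 43), (204, 43), (205, 43), (206, 43), (207, 43), (208, 43), (209, 52), (210, 65), (211, 67), (212, 77), (213, 81), (214, 83), (215, 103), (216, 124), (217, 128), (218, 128), (219, 128), (220, 129), (221, 129), (222, 128), (223, 128), (224, 128), (225, 128), (226, 127), (227, 127), (228, 127), (229, 126), (230, 126), (231, 125), (232, 126), (233, 125), (234, 124), (235, 124), (236, 125), (237, 124), (238, 123), (239, 124), (240, 123), (241, 122), (242, 120), (243, 110), (244, 88), (245, 64), (246, 48), (247, 45), (248, 43), (249, 41), (250, 43), (251, 44), (252, 42), (253, 43), (254, 42), (255, 43), (256, 45), (257, 45), (258, 47), (259, 59), (260, 81), (261, 79)]
0.008 [(195, np.float64(-25.3)), (201, np.float64(-33.0)), (207, np.float64(-40.9)), (213, np.float64(-48.8)), (219, np.float64(-56.9)), (225, np.float64(-65.1)), (231, np.float64(-73.4)), (237, np.float64(-81.9)), (243, np.float64(-90.5)), (249, np.float64(-99.2)), (255, np.float64(-108.0)), (2
[... 1092 characters left out ...]
45), (257, 49), (258, 64), (259, 79), (260, 79), (261, 77)]
0.008 [(195, np.float64(-26.8)), (201, np.float64(-34.5)), (207, np.float64(-42.4)), (213, np.float64(-50.4)), (219, np.float64(-58.5)), (225, np.float64(-66.7)), (231, np.float64(-75.0)), (237, np.float64(-83.5)), (243, np.float64(-92.1)), (249, np.float64(-100.8)), (255, np.float64(-109.7)), (261, np.float64(-118.7))]
0.049 [(195, np.float64(-12.7)), (201, np.float64(-19.4)), (207, np.float64(-26.3)), (213, np.float64(-33.2)), (219, np.float64(-40.3)), (225, np.float64(-47.4)), (231, np.float64(-54.7)), (237, np.float64(-62.0)), (243, np.float64(-69.5)), (249, np.float64(-77.1)), (255, np.float64(-84.8)), (261, np.float64(-92.7))]
```

```bash
python3 - <<'E'
from h import *
c,im=load('w11')
g=cv2.cvtColor(im,cv2.COLOR_BGR2GRAY).astype(int)
for r in(178,187,198,208,212): print(r,[(u,int(g[r-1:r+2,u].mean())) for u in list(range(178,216))+list(range(282,322))])
s=bot.sense();T=s["tcp_pos"];R=Ro.from_quat(s["tcp_rot"]).as_matrix()
W=lambda tx,ty,z:proj(c,T+R@[tx,ty,0]+[0,0,z-T[2]])
print(W(.02,.03,.0544),W(.02,-.03,.0544),W(.024,.0318,.008),W(.024,-.0318,.008),W(.029,0,.049))
E
```

```text
178 [(178, 100), (179, 100), (180, 99), (181, 99), (182, 100), (183, 99), (184, 99), (185, 93), (186, 84), (187, 81), (188, 84), (189, 88), (190, 89), (191, 87), (192, 87), (193, 87), (194, 86), (195, 83), (196, 78), (197, 65), (198, 54), (199, 54), (200, 50), (201, 53), (202, 53), (203, 51), (204, 52), (205, 50), (206, 49), (207, 53), (208, 50), (209, 47), (210, 48), (211, 47), (212, 51), (213, 50), (214, 49), (215, 46), (282, 45), (283, 49), (284, 47), (285, 46), (286, 47), (287, 44), (288, 47), (289, 47), (290, 48), (291, 45), (292, 46), (293, 47), (294, 45), (295, 45), (296, 47), (297, 47), (298, 48), (299, 46), (300, 45), (301, 47), (302, 46), (303, 46), (304, 50), (305, 58), (306, 70), (307, 83), (308, 88), (309, 91), (310, 91), (311, 91), (312, 91), (313, 92), (314, 88), (315, 81), (316, 81), (317, 88), (318, 98), (319, 100), (320, 99), (321, 98)]
187 [(178, 105), (179, 104), (180, 102), (181, 103), (182, 101), (183, 101), (184, 105), (185, 103), (186, 97), (187, 81), (188, 82), (189, 85), (190, 86), (191, 84), (192, 78), (193, 76), (194, 83), (195, 86), (196, 86), (197, 86), 
[... 2645 characters left out ...]
4), (201, 84), (202, 84), (203, 77), (204, 62), (205, 34), (206, 16), (207, 4), (208, 6), (209, 8), (210, 7), (211, 9), (212, 8), (213, 8), (214, 6), (215, 12), (282, 10), (283, 8), (284, 13), (285, 14), (286, 9), (287, 10), (288, 11), (289, 8), (290, 4), (291, 7), (292, 12), (293, 4), (294, 3), (295, 23), (296, 43), (297, 71), (298, 84), (299, 86), (300, 87), (301, 86), (302, 88), (303, 87), (304, 85), (305, 85), (306, 87), (307, 86), (308, 87), (309, 88), (310, 88), (311, 85), (312, 83), (313, 77), (314, 85), (315, 100), (316, 105), (317, 106), (318, 109), (319, 110), (320, 113), (321, 111)]
[293.8962 203.4236] [204.9558 203.4277] [287.8415 179.7253] [211.3326 179.7275] [249.4368 188.3298]
```

```bash
python3 -m creep '[[5.5,[0.05,0.07,0],0],[5.5,[0.05,0.07,0],0],[5.5,[0.05,0.07,0.4],0],[5.5,[0.05,0.07,0.8],0],[5.5,[0.05,0.07,1.2],0],[5.5,[0.05,0.07,1.5],0],[5.5,[0.05,0.07,1.8],0],[5.5,[0.05,0.07,2.0],0]]' 35; python3 -c "
from h import *
s=bot.sense();print(s['force'],s['moment'],s['tcp_pos'])"
```

```text
t: 34.3
tcp_pos: [0.5184, -0.3113, 0.0703]
tcp_rot: [0.589, 0.808, -0.001, 0.001]
force: [-4.5, -1.7, 13.0]
gripper_width: 0.685
grasp_force: 35.0
[-4.5191 -1.6913 12.9618] [-0.0218  1.0212  0.1576] [ 0.5184 -0.3113  0.0703]
```

```bash
python3 - <<'E'
from h import *
F=[];M=[]
for i in range(4):
    c,im=shot('wrist','w12'); s=bot.sense();F.append(s["force"]);M.append(s["moment"])
print(np.mean(F,0),np.mean(M,0),np.std(F,0),np.std(M,0))
T=s["tcp_pos"];R=Ro.from_quat(s["tcp_rot"]).as_matrix();print(T,s["tcp_rot"])
W=lambda tx,ty,z:proj(c,T+R@[tx,ty,0]+[0,0,z-T[2]])
g=cv2.cvtColor(im,cv2.COLOR_BGR2GRAY)
for ty in(-.022,-.005,.005,.022):
    u=int(round(W(.026,ty,.049)[0]))
    print(ty,u,"rows 165..",g[165:225,u-2:u+3].mean(1).astype(int))
zb=T[2]-.0336
print("pred catch outer low",W(.0255,0,zb+.014),"catch hi",W(.0255,0,zb+.034),"body at walltop",W(.02,0,.049),"wall in",W(.028,0,.049),"out5",W(.033,0,.049),"foot",W(.033,0,.008))
E
```

```text
[-4.1911 -0.4512 10.515 ] [0.0775 0.8156 0.0847] [0.6435 0.4332 0.5839] [0.0326 0.0336 0.01  ]
[ 0.5184 -0.3115  0.0704] [ 0.5886  0.8084 -0.0006  0.0014]
-0.022 214 rows 165.. [89 89 88 88 90 89 89 88 88 84 70 55 49 50 51 51 49 51 53 48 49 49 50 58
 72 78 77 83 89 90 82 69 59 74 85 87 87 86 77 43 10  7 14  8 11 11 10 15
 10  9 10 11 12 13 14  9 13 11 10 12]
-0.005 241 rows 165.. [53 55 53 49 52 55 64 65 71 77 67 55 46 46 49 48 50 49 49 50 51 50 51 58
 72 78 77 85 90 90 83 65 53 53 56 66 81 83 80 61 38 34 41 31 30 41 27 30
 43 34 28 43 56 68 76 82 83 85 85 84]
0.005 257 rows 165.. [19 15 19 18 21 19 23 25 34 46 52 50 49 49 47 47 49 49 48 48 49 48 52 58
 74 78 78 86 91 92 83 64 52 52 56 67 80 85 82 69 40 30 41 30 32 41 29 36
 44 36 30 44 57 67 76 81 83 85 85 85]
0.022 284 rows 165.. [92 92 93 93 93 91 91 91 91 87 71 55 48 49 47 49 50 48 48 49 50 50 51 61
 74 80 79 84 92 92 84 64 58 72 85 89 89 84 66 34 12 10  8  9 11  8  6 11
  8  9 14 13 12 10 11  9  9  9 12 14]
pred catch outer low [249.0845 202.5337] catch hi [248.9567 215.0138] body at walltop [249.1066 209.7537] wall in [249.089  197.7719] out5 [249.0777 190.1099] foot [249.2687 173.9049]
```

```bash
python3 -m creep '[[5.5,[0,0,-0.4],0],[5.5,[0.15,0,-0.4],0],[5.5,[0.15,0,-0.4],0],[5.5,[0.15,0,-0.2],0],[5.5,[0.15,0,0],0],[5.5,[0.15,0,0.05],0],[5.5,[0.15,0,0.05],0],[5.5,[0.15,0,0.05],0]]' 35; python3 - <<'E'
from h import *
F=[];M=[];P=[]
for i in range(3):
    c,im=shot('wrist','w13'); s=bot.sense();F.append(s["force"]);M.append(s["moment"]);P.append(s["tcp_pos"])
print(np.mean(F,0),np.mean(M,0),np.mean(P,0),s["gripper_width"]*87)
E
```

```text
t: 35.3
tcp_pos: [0.5186, -0.3107, 0.0703]
tcp_rot: [0.589, 0.808, -0.001, 0.002]
force: [-2.0, -4.1, 13.1]
gripper_width: 0.684
grasp_force: 35.0
[-1.9806 -5.0676 13.8118] [-0.5355  0.513   0.0922] [ 0.5187 -0.3107  0.0703] 59.746487880331614
```

```bash
python3 - <<'E'
from h import *
for n in('w10','w11','w12','w13'):
    c,im=load(n);g=cv2.cvtColor(im,cv2.COLOR_BGR2GRAY).astype(float)
    def edge(u,lo,hi,th,up):
        p=g[lo:hi,u-3:u+4].mean(1)
        for i in range(len(p)-1):
            if (p[i]<th<=p[i+1] if up else p[i]>=th>p[i+1]): return round(lo+i+(th-p[i])/(p[i+1]-p[i]),2)
    print(n,"bottom",[edge(u,195,225,45,False) for u in(214,222,277,284)],"catchTop bright->black",[edge(u,215,245,50,False) for u in(241,257)],"label",[edge(u,220,255,60,True) for u in(222,241,257,277)])
    print([int(x) for x in g[192:232,246:256].mean(1)])
E
```

```text
w10 bottom [np.float64(205.11), np.float64(205.27), np.float64(205.52), np.float64(205.47)] catchTop bright->black [np.float64(224.75), np.float64(224.79)] label [np.float64(236.92), np.float64(236.86), np.float64(236.91), np.float64(237.26)]
[82, 82, 84, 82, 82, 81, 76, 56, 50, 63, 77, 76, 57, 35, 36, 27, 28, 27, 26, 34, 29, 35, 49, 61, 72, 76, 79, 83, 82, 82, 83, 81, 73, 45, 14, 14, 15, 17, 20, 21]
w11 bottom [np.float64(205.17), np.float64(205.29), np.float64(205.58), np.float64(205.62)] catchTop bright->black [np.float64(224.8), np.float64(224.87)] label [np.float64(236.87), np.float64(236.81), np.float64(236.86), np.float64(237.21)]
[69, 82, 86, 85, 85, 85, 78, 57, 51, 65, 79, 78, 58, 35, 36, 26, 29, 28, 28, 36, 28, 36, 50, 64, 73, 79, 82, 85, 84, 85, 85, 84, 76, 45, 20, 15, 16, 20, 20, 19]
w12 bottom [np.float64(203.99), np.float64(203.94), np.float64(203.58), np.float64(203.65)] catchTop bright->black [np.float64(227.87), np.float64(227.87)] label [np.float64(240.37), np.float64(240.24), np.float64(240.23), np.float64(240.21)]
[84, 90, 92, 84, 64, 52, 51, 55, 66, 81, 83, 80, 65, 37, 32, 41, 32, 34, 41, 29, 31, 42, 37, 29, 43, 55, 67, 78, 81, 84, 84, 85, 85, 85, 83, 76, 46, 18, 12, 17]
w13 bottom [np.float64(203.98), np.float64(203.92), np.float64(203.63), np.float64(203.68)] catchTop bright->black [np.float64(228.14), np.float64(228.09)] label [np.float64(240.47), np.float64(240.43), np.float64(240.39), np.float64(240.38)]
[76, 83, 90, 92, 84, 65, 53, 53, 60, 76, 83, 83, 78, 55, 33, 38, 38, 29, 40, 38, 28, 37, 43, 28, 34, 51, 63, 73, 81, 83, 83, 84, 85, 84, 84, 78, 54, 25, 17, 14]
```

```bash
python3 -m creep '[[5.5,[0,0,-0.8],0],[5.5,[-0.3,0,-1.0],0],[5.5,[-0.3,0,-1.0],0],[5.5,[-0.3,0,-0.6],0],[5.5,[-0.3,0,-0.3],0],[5.5,[-0.3,0,0],0],[5.5,[-0.3,0,0],0],[5.5,[-0.3,0,0],0]]' 35; python3 - <<'E'
from h import *
F=[];M=[];P=[]
for i in range(2):
    c,im=shot('wrist','w14'); s=bot.sense();F.append(s["force"]);M.append(s["moment"]);P.append(s["tcp_pos"])
print(np.mean(F,0),np.mean(M,0),np.mean(P,0),s["gripper_width"]*87)
g=cv2.cvtColor(im,cv2.COLOR_BGR2GRAY).astype(float)
for u in(218,241,257,281): print(u,[int(x) for x in g[175:245,u-3:u+4].mean(1)])
E
```

```text
t: 36.25
tcp_pos: [0.5184, -0.3122, 0.0687]
tcp_rot: [0.589, 0.808, -0.001, 0.001]
force: [-2.3, -1.6, 8.8]
gripper_width: 0.689
grasp_force: 35.0
[-2.925  -1.8234  8.0794] [-0.0834  0.6382  0.0913] [ 0.5184 -0.3122  0.0687] 59.49647963672861
218 [65, 51, 49, 50, 48, 50, 49, 50, 50, 51, 51, 50, 53, 64, 73, 74, 77, 84, 91, 92, 83, 63, 63, 79, 87, 87, 87, 77, 42, 14, 7, 9, 12, 15, 11, 11, 11, 12, 8, 13, 9, 9, 8, 12, 13, 15, 10, 12, 7, 13, 12, 14, 9, 9, 15, 12, 10, 14, 17, 16, 22, 19, 20, 19, 19, 20, 18, 34, 85, 140]
241 [64, 50, 48, 48, 47, 49, 50, 49, 48, 49, 49, 50, 53, 63, 74, 72, 76, 85, 91, 94, 82, 61, 54, 55, 60, 71, 82, 85, 83, 77, 61, 35, 39, 43, 31, 30, 47, 42, 30, 37, 48, 36, 30, 47, 58, 68, 77, 81, 84, 85, 84, 84, 84, 83, 77, 54, 25, 13, 19, 16, 23, 19, 18, 19, 20, 19, 20, 37, 91, 141]
257 [52, 48, 48, 49, 49, 47, 48, 48, 49, 49, 50, 50, 53, 64, 74, 74, 77, 87, 92, 94, 82, 60, 52, 54, 60, 71, 82, 85, 84, 78, 55, 32, 38, 44, 31, 30, 48, 41, 30, 40, 47, 38, 31, 47, 56, 67, 79, 83, 85, 84, 84, 84, 84, 84, 75, 45, 22, 13, 20, 19, 21, 20, 18, 19, 19, 15, 21, 38, 86, 137]
281 [66, 52, 48, 50, 47, 49, 48, 48, 49, 50, 51, 51, 52, 64, 74, 73, 78, 86, 93, 94, 83, 61, 57, 72, 87, 89, 89, 79, 44, 14, 13, 8, 12, 13, 7, 13, 15, 13, 7, 11, 9, 10, 10, 11, 11, 15, 11, 14, 14, 11, 12, 13, 10, 12, 14, 12, 14, 16, 20, 18, 19, 20, 15, 19, 18, 16, 19, 36, 93, 144]
```

```bash
python3 -m creep '[[5.5,[0,0,-2.5],0],[5.5,[0,0,-6],0],[5.5,[0,0,-7.5],0],[5.5,[4,0.7,-7.5],0],[5.5,[9,1.6,-7.5],0],[5.5,[14,2.5,-7.5],0],[5.5,[18,3.2,-7],0],[5.5,[21,3.7,-5],0]]' 35; python3 -c "
from h import *
shift([0.49,-0.10,0.04],0.309)"
```

```text
t: 37.15
tcp_pos: [0.4894, -0.098, 0.1184]
tcp_rot: [0.588, 0.809, 0.001, 0.001]
force: [0.6, -0.3, -1.1]
gripper_width: 0.688
grasp_force: 35.0
shift cm [-0.2031 -0.0241  7.8371] turn 0.004119254452141563 ycur 0.31311925445214156 q6 -0.6695169153047121 tcp [ 0.4894 -0.098   0.1184] t 37.15
```

```bash
python3 -m creep '[[5.5,[0,0,3],0],[5.5,[0,0,5.5],0],[5.5,[0,0,7],0],[5.5,[0,0,7.6],0],[5.5,[0,0,8],0],[5.5,[0,0,8.3],0],[5.5,[0,0,8.5],0],[5.5,[0,0,8.5],0]]' 12; python3 -c "
from h import *
s=bot.sense();print(s['force'],s['tcp_pos'],s['gripper_width']*87)"
```

```text
t: 37.95
tcp_pos: [0.4893, -0.1002, 0.0338]
tcp_rot: [0.589, 0.808, 0.0, 0.0]
force: [-2.8, 0.5, 1.7]
gripper_width: 0.686
grasp_force: 12.0
[-2.8018  0.5157  1.736 ] [ 0.4893 -0.1002  0.0338] 59.70035566316954
```

```bash
python3 -m creep '[[6.8,[0,0,0],0],[6.8,[0,0,0],0],[6.8,[0,0,0],0],[6.8,[0,0,-0.05],0],[6.8,[0,0,-0.1],0],[5.5,[0,0,-0.1],0],[5.5,[0,0,-0.1],0],[5.5,[0,0,-0.1],0]]' 12; python3 -m creep '[[5.5,[0,0,0],0],[5.5,[0,0,0],0],[5.5,[0,0,0],0],[5.5,[0,0,0],0],[5.5,[0,0,0],0],[5.5,[0,0,0],0],[5.5,[0,0,0],0],[5.5,[0,0,0],0]]' 60; python3 - <<'E'
from h import *
c,im=shot('wrist','w15');s=bot.sense();print(s['force'],s['tcp_pos'],s['gripper_width']*87)
for n in('w10','w15'):
    c,im=load(n);g=cv2.cvtColor(im,cv2.COLOR_BGR2GRAY).astype(float)
    def edge(u,lo,hi,th,up):
        p=g[lo:hi,u-3:u+4].mean(1)
        for i in range(len(p)-1):
            if (p[i]<th<=p[i+1] if up else p[i]>=th>p[i+1]): return round(lo+i+(th-p[i])/(p[i+1]-p[i]),2)
    print(n,"bottom",[edge(u,190,225,40,False) for u in(214,222,277,284)],"catchTop",[edge(u,215,245,50,False) for u in(241,257)],"label",[edge(u,220,255,60,True) for u in(222,241,257,277)])
    print([int(x) for x in g[185:235,246:256].mean(1)])
    # far top edge of label (bright->dark)
    print([int(x) for x in g[232:290:2,246:256].mean(1)])
E
```

```text
t: 38.75
tcp_pos: [0.489, -0.1001, 0.0336]
tcp_rot: [0.589, 0.808, 0.0, 0.0]
force: [0.5, -0.1, -0.4]
gripper_width: 0.686
grasp_force: 12.0
t: 39.55
tcp_pos: [0.489, -0.1001, 0.0336]
tcp_rot: [0.589, 0.808, 0.0, 0.0]
force: [0.8, 0.3, 0.4]
gripper_width: 0.679
grasp_force: 60.0
[ 1.2407  0.1212 -1.3247] [ 0.489  -0.1001  0.0336] 59.39969989677742
w10 bottom [np.float64(205.3), np.float64(205.46), np.float64(205.68), np.float64(205.65)] catchTop [np.float64(224.75), np.float64(224.79)] label [np.float64(236.92), np.float64(236.86), np.float64(236.91), np.float64(237.26)]
[87, 78, 58, 53, 66, 80, 84, 82, 82, 84, 82, 82, 81, 76, 56, 50, 63, 77, 76, 57, 35, 36, 27, 28, 27, 26, 34, 29, 35, 49, 61, 72, 76, 79, 83, 82, 82, 83, 81, 73, 45, 14, 14, 15, 17, 20, 21, 20, 19, 20]
[20, 20, 25, 119, 156, 155, 154, 152, 151, 153, 153, 153, 154, 156, 156, 155, 139, 37, 42, 48, 52, 54, 57, 62, 63, 64, 61, 61, 56]
w15 bottom [np.float64(201.25), np.float64(201.28), np.float64(201.21), np.float64(201.23)] catchTop [np.float64(219.41), np.float64(219.44)] label [np.float64(231.42), np.float64(231.4), np.float64(231.44), np.float64(231.42)]
[104, 105, 104, 105, 106, 106, 106, 105, 97, 70, 52, 61, 78, 76, 53, 31, 29, 28, 35, 30, 30, 25, 29, 45, 56, 69, 75, 80, 82, 84, 83, 83, 82, 78, 62, 32, 12, 13, 16, 16, 16, 17, 21, 19, 22, 21, 38, 95, 146, 157]
[95, 157, 156, 155, 153, 152, 153, 154, 154, 155, 156, 157, 157, 156, 154, 156, 141, 36, 42, 48, 53, 55, 61, 62, 64, 64, 62, 60, 61]
```

```bash
python3 -m creep '[[5.5,[0,0,-2.5],0],[5.5,[0,0,-6],0],[5.5,[0,0,-9],0],[5.5,[-4,-0.6,-9.5],0],[5.5,[-9,-1.5,-9.5],0],[5.5,[-14,-2.4,-9.5],0],[5.5,[-18.5,-3.2,-9.5],0],[5.5,[-20.5,-3.5,-9],0]]' 60; python3 -c "
from h import *
s=bot.sense();print(s['force'])
shift([0.5193,-0.3148,0.088],0.31)"
```

```text
t: 40.4
tcp_pos: [0.5185, -0.3104, 0.1241]
tcp_rot: [0.59, 0.808, -0.001, 0.001]
force: [0.6, 0.7, -1.8]
gripper_width: 0.687
grasp_force: 60.0
[ 0.576   0.6921 -1.7996]
shift cm [-0.4313 -0.0617  3.6091] turn -0.0006158791376926764 ycur 0.3093841208623073 q6 -0.9780899237585479 tcp [ 0.5185 -0.3104  0.1241] t 40.4
```

```bash
python3 -m creep '[[5.5,[-0.3,-0.06,1.5],0],[5.5,[-0.3,-0.06,2.8],0],[5.5,[-0.3,-0.06,3.4],0],[5.5,[-0.3,-0.06,3.5],0],[5.5,[-0.3,-0.06,3.5],0],[5.5,[-0.3,-0.06,3.5],0],[5.5,[-0.3,-0.06,3.5],0],[5.5,[-0.3,-0.06,3.5],0]]' 60; python3 - <<'E'
from h import *
shift([0.5193,-0.3148,0.088],0.31)
c,im=shot('wrist','w16');s=bot.sense();T=s["tcp_pos"];R=Ro.from_quat(s["tcp_rot"]).as_matrix()
W=lambda tx,ty,z:proj(c,T+R@[tx,ty,0]+[0,0,z-T[2]])
g=cv2.cvtColor(im,cv2.COLOR_BGR2GRAY).astype(float)
for u in(218,241,257,281): print(u,[int(x) for x in g[165:240,u-3:u+4].mean(1)])
for o in(0,.0031): print(o,"bottom",W(.02+o,0,T[2]-.0336)[1],"hook6",W(.0255+o,0,T[2]-.0276)[1],"catch14",W(.0255+o,0,T[2]-.0196)[1])
print("wall in 28, out 33, foot 33",W(.028,0,.049)[1],W(.033,0,.049)[1],W(.033,0,.008)[1])
for r in(178,187,198): print(r,[(u,int(g[r-1:r+2,u].mean())) for u in list(range(180,200))+list(range(300,322))])
for r in(206,212): print(r,[(u,int(g[r-1:r+2,u].mean())) for u in list(range(200,212))+list(range(288,302))])
E
```

```text
t: 41.2
tcp_pos: [0.5193, -0.3091, 0.0893]
tcp_rot: [0.589, 0.808, -0.0, 0.001]
force: [0.4, -0.6, -1.3]
gripper_width: 0.686
grasp_force: 60.0
shift cm [-0.5441 -0.1734  0.1306] turn 0.002289184838167424 ycur 0.3122891848381675 q6 -0.979608533249799 tcp [ 0.5193 -0.3091  0.0893] t 41.2
218 [88, 86, 85, 86, 87, 86, 80, 62, 51, 46, 48, 47, 47, 48, 49, 49, 49, 51, 58, 69, 70, 76, 84, 87, 81, 61, 58, 72, 81, 85, 85, 85, 84, 83, 84, 74, 39, 11, 11, 8, 8, 9, 12, 13, 9, 11, 13, 10, 10, 9, 7, 6, 6, 10, 12, 12, 16, 14, 15, 14, 19, 15, 20, 17, 18, 19, 39, 94, 146, 158, 158, 157, 144, 104, 82]
241 [40, 39, 42, 45, 54, 67, 76, 60, 49, 47, 47, 46, 48, 46, 46, 48, 47, 50, 57, 68, 70, 76, 84, 89, 81, 63, 57, 71, 76, 61, 53, 62, 78, 77, 53, 31, 31, 29, 34, 28, 26, 26, 30, 47, 59, 71, 78, 81, 82, 85, 85, 84, 84, 78, 63, 33, 16, 15, 16, 18, 19, 20, 16, 16, 20, 21, 37, 94, 147, 159, 159, 158, 154, 144, 139]
257 [58, 60, 60, 65, 72, 80, 79, 61, 48, 47, 45, 47, 47, 47, 47, 46, 46, 50, 56, 68, 71, 78, 85, 88, 80, 61, 56, 70, 75, 62, 54, 63, 78, 77, 53, 33, 31, 29, 37, 29, 28, 27, 30, 48, 59, 70, 78, 82, 
[... 1958 characters left out ...]
 (311, 79), (312, 88), (313, 102), (314, 105), (315, 103), (316, 105), (317, 104), (318, 104), (319, 112), (320, 130), (321, 143)]
206 [(200, 86), (201, 84), (202, 84), (203, 79), (204, 61), (205, 35), (206, 13), (207, 11), (208, 14), (209, 13), (210, 8), (211, 13), (288, 8), (289, 6), (290, 12), (291, 11), (292, 7), (293, 12), (294, 13), (295, 21), (296, 47), (297, 74), (298, 86), (299, 87), (300, 88), (301, 86)]
212 [(200, 82), (201, 71), (202, 46), (203, 23), (204, 12), (205, 12), (206, 12), (207, 6), (208, 7), (209, 5), (210, 7), (211, 10), (288, 13), (289, 5), (290, 10), (291, 8), (292, 10), (293, 15), (294, 10), (295, 9), (296, 9), (297, 10), (298, 34), (299, 60), (300, 80), (301, 86)]
```

```bash
python3 -m creep '[[5.5,[-0.2,-0.1,0],0],[5.5,[-0.43,-0.165,0],0],[5.5,[-0.43,-0.165,0.3],0],[5.5,[-0.43,-0.165,0.7],0],[5.5,[-0.43,-0.165,1.0],0],[5.5,[-0.43,-0.165,1.3],0],[5.5,[-0.43,-0.165,1.5],0],[5.5,[-0.43,-0.165,1.5],0]]' 60; python3 - <<'E'
from h import *
c,im=shot('wrist','w17');s=bot.sense();print(s["force"],s["moment"],s["tcp_pos"])
g=cv2.cvtColor(im,cv2.COLOR_BGR2GRAY).astype(float)
for u in(218,250,281): print(u,[int(x) for x in g[180:240,u-3:u+4].mean(1)])
E
```

```text
t: 42.05
tcp_pos: [0.5185, -0.3135, 0.0735]
tcp_rot: [0.589, 0.808, -0.0, -0.0]
force: [-1.1, -0.0, -1.8]
gripper_width: 0.685
grasp_force: 60.0
[-0.1465 -0.1451 -1.383 ] [-0.1042  0.0744  0.0022] [ 0.5186 -0.3136  0.0736]
218 [49, 50, 50, 51, 63, 73, 71, 75, 85, 89, 90, 76, 57, 57, 70, 83, 86, 85, 84, 86, 74, 42, 13, 9, 11, 9, 4, 7, 11, 10, 10, 10, 11, 9, 12, 9, 6, 8, 9, 9, 13, 5, 12, 15, 19, 18, 20, 18, 17, 17, 21, 37, 95, 149, 160, 161, 159, 147, 104, 84]
250 [47, 49, 49, 51, 62, 72, 72, 77, 85, 90, 89, 75, 56, 47, 42, 50, 65, 80, 80, 55, 34, 28, 29, 38, 30, 31, 28, 30, 48, 60, 71, 79, 82, 86, 87, 85, 86, 86, 81, 63, 35, 17, 13, 14, 19, 22, 15, 18, 20, 23, 21, 39, 99, 152, 162, 161, 159, 160, 160, 159]
281 [47, 48, 49, 52, 62, 74, 73, 77, 85, 92, 90, 76, 57, 58, 70, 84, 87, 87, 87, 87, 77, 43, 11, 9, 11, 8, 5, 6, 7, 9, 10, 8, 4, 11, 11, 10, 10, 8, 9, 8, 12, 13, 19, 14, 17, 20, 21, 20, 20, 18, 20, 36, 93, 145, 156, 156, 157, 157, 158, 158]
```

```bash
python3 -m creep '[[5.5,[0,0,0.1],0],[5.5,[0,0,0.2],0],[5.5,[0,0,0.3],0],[5.5,[0,0,0.4],0],[5.5,[0,0,0.5],0],[5.5,[0,0,0.6],0],[5.5,[0,0,0.6],0],[5.5,[0,0,0.6],0]]' 60; python3 - <<'E'
from h import *
c,im=shot('wrist','w18');s=bot.sense();print(s["force"],s["moment"],s["tcp_pos"])
g=cv2.cvtColor(im,cv2.COLOR_BGR2GRAY).astype(float)
for u in(218,250): print(u,[int(x) for x in g[180:240,u-3:u+4].mean(1)])
E
```

```text
t: 42.9
tcp_pos: [0.5187, -0.3137, 0.0675]
tcp_rot: [0.589, 0.808, -0.0, 0.0]
force: [1.2, -1.7, -2.1]
gripper_width: 0.682
grasp_force: 60.0
[ 0.6606 -1.118  -2.0895] [-0.4927 -0.2126  0.0034] [ 0.5187 -0.3137  0.0676]
218 [50, 48, 49, 48, 48, 51, 60, 74, 78, 78, 84, 89, 91, 83, 64, 58, 69, 83, 85, 86, 77, 43, 12, 8, 6, 10, 8, 11, 14, 7, 10, 10, 5, 11, 9, 8, 12, 3, 7, 14, 11, 10, 15, 17, 19, 17, 20, 19, 19, 20, 23, 40, 97, 150, 161, 162, 159, 147, 105, 84]
250 [48, 49, 49, 49, 50, 51, 59, 69, 69, 76, 84, 90, 91, 82, 63, 53, 63, 80, 84, 70, 41, 31, 27, 29, 27, 32, 39, 31, 40, 54, 68, 77, 81, 85, 87, 88, 87, 86, 81, 65, 31, 11, 14, 16, 18, 20, 20, 19, 23, 21, 21, 41, 100, 152, 163, 161, 161, 161, 161, 159]
```

```bash
python3 -m creep '[[5.5,[0,0,0.15],0],[5.5,[0,0,0.3],0],[5.5,[0,0,0.45],0],[5.5,[0,0,0.6],0],[5.5,[0,0,0.75],0],[5.5,[0,0,0.9],0],[5.5,[0,0,0.9],0],[5.5,[0,0,0.9],0]]' 60; python3 - <<'E'
from h import *
c,im=shot('wrist','w19');s=bot.sense();print(s["force"],s["moment"],s["tcp_pos"],s["tcp_rot"])
g=cv2.cvtColor(im,cv2.COLOR_BGR2GRAY).astype(float)
for u in(218,250): print(u,[int(x) for x in g[180:240,u-3:u+4].mean(1)])
E
```

```text
t: 43.75
tcp_pos: [0.5188, -0.3138, 0.0586]
tcp_rot: [0.589, 0.808, -0.0, 0.0]
force: [0.4, -2.8, -1.3]
gripper_width: 0.686
grasp_force: 60.0
[ 0.9589 -2.9389 -0.0381] [-0.502  -0.2022  0.0042] [ 0.5187 -0.3137  0.0585] [ 0.5887  0.8084 -0.      0.0002]
218 [48, 49, 52, 51, 50, 49, 51, 51, 51, 52, 58, 71, 77, 72, 79, 86, 92, 94, 81, 62, 48, 28, 15, 9, 10, 10, 13, 9, 12, 9, 12, 11, 8, 10, 9, 12, 9, 11, 8, 15, 8, 12, 15, 17, 19, 20, 18, 20, 18, 21, 20, 39, 97, 151, 164, 163, 162, 149, 107, 86]
250 [48, 48, 48, 48, 49, 50, 47, 49, 49, 52, 57, 72, 77, 75, 80, 89, 93, 92, 82, 60, 49, 27, 28, 29, 31, 37, 30, 35, 34, 36, 49, 64, 75, 82, 86, 87, 88, 87, 85, 67, 35, 13, 18, 18, 21, 16, 23, 20, 19, 21, 21, 41, 101, 153, 164, 164, 162, 163, 163, 161]
```

```bash
python3 -m creep '[[5.5,[-0.08,0,0],0],[5.5,[-0.1,0,0.2],0],[5.5,[-0.1,0,0.4],0],[5.5,[-0.1,0,0.6],0],[5.5,[-0.1,0,0.8],0],[5.5,[-0.1,0,0.95],0],[5.5,[-0.1,0,1.05],0],[5.5,[-0.1,0,1.05],0]]' 60; python3 - <<'E'
from h import *
c,im=shot('wrist','w20');s=bot.sense();print(s["force"],s["moment"],s["tcp_pos"],s["tcp_rot"])
g=cv2.cvtColor(im,cv2.COLOR_BGR2GRAY).astype(float)
for u in(218,250): print(u,[int(x) for x in g[200:240,u-3:u+4].mean(1)])
E
```

```text
t: 44.6
tcp_pos: [0.5188, -0.3145, 0.0478]
tcp_rot: [0.589, 0.808, 0.0, -0.0]
force: [0.7, -2.8, -3.1]
gripper_width: 0.683
grasp_force: 60.0
[ 0.2036 -1.7885 -2.6254] [-0.4547 -0.1883  0.0265] [ 0.5188 -0.3144  0.0478] [ 0.5887  0.8084  0.     -0.0002]
218 [88, 92, 94, 89, 73, 55, 36, 19, 11, 10, 10, 11, 12, 7, 9, 9, 8, 11, 13, 13, 10, 17, 16, 18, 19, 20, 20, 17, 24, 19, 22, 38, 102, 154, 166, 166, 164, 152, 110, 89]
250 [89, 93, 95, 90, 74, 57, 52, 38, 37, 51, 65, 77, 83, 86, 90, 90, 90, 89, 84, 67, 36, 15, 17, 17, 17, 22, 22, 22, 22, 23, 22, 41, 102, 157, 168, 166, 166, 165, 165, 165]
```

```bash
python3 -m creep '[[5.5,[0,0,0.1],0],[5.5,[0,0,0.2],0],[5.5,[0,0,0.3],0],[5.5,[0,0,0.4],0],[5.5,[0,0,0.5],0],[5.5,[0,0,0.6],0],[5.5,[0,0,0.68],0],[5.5,[0,0,0.68],0]]' 60; python3 - <<'E'
from h import *
c,im=shot('wrist','w21');s=bot.sense();print(s["force"],s["moment"],s["tcp_pos"],s["tcp_rot"])
g=cv2.cvtColor(im,cv2.COLOR_BGR2GRAY).astype(float)
for u in(222,250,277): print(u,[int(x) for x in g[205:240,u-3:u+4].mean(1)])
E
```

```text
t: 45.45
tcp_pos: [0.5189, -0.3146, 0.0416]
tcp_rot: [0.589, 0.808, -0.0, -0.0]
force: [-1.0, -0.6, 2.5]
gripper_width: 0.687
grasp_force: 60.0
[-0.66   -0.6749  3.6709] [-0.2539  0.1449  0.0129] [ 0.5189 -0.3146  0.0416] [ 0.5887  0.8084 -0.     -0.    ]
222 [95, 96, 86, 68, 53, 33, 15, 14, 9, 11, 13, 8, 11, 13, 12, 10, 12, 14, 19, 20, 21, 16, 21, 23, 21, 21, 42, 102, 155, 167, 169, 168, 155, 113, 90]
250 [96, 96, 86, 67, 58, 64, 80, 87, 90, 92, 93, 93, 92, 86, 69, 35, 17, 19, 18, 20, 21, 21, 23, 23, 25, 23, 44, 105, 160, 170, 169, 168, 168, 168, 166]
277 [98, 98, 86, 66, 51, 26, 11, 13, 7, 13, 11, 10, 12, 13, 15, 13, 15, 14, 15, 17, 19, 22, 24, 22, 25, 23, 40, 99, 152, 165, 167, 167, 167, 166, 165]
```

```bash
python3 -m creep '[[5.5,[0,0,0.08],0],[5.5,[0,0,0.08],0],[7.2,[0,0,0.05],0],[7.2,[0,0,0],0],[7.2,[0,0,0],0],[7.2,[0,0,0],0],[7.2,[0,0,-1],0],[7.2,[0,0,-3],0]]' 20; python3 -m creep '[[7.2,[0,0,-3],0],[7.2,[0,0,-6],0],[7.2,[0,0,-9],0],[7.2,[0,0,-12],0],[7.2,[2,0,-13],0],[7.2,[2,0,-13],0],[7.2,[2,0,-13],0],[7.2,[2,0,-13],0]]' 20; python3 - <<'E'
from h import *
c,im=shot('wrist','w22');s=bot.sense();T=s["tcp_pos"];print(T,s["force"])
shot('top','t2');shot('scene','s2')
g=cv2.cvtColor(im,cv2.COLOR_BGR2GRAY).astype(float)
# label: bright blob on battery top
m=cv2.inRange(im,(120,120,130),(255,255,255));n,l,st,ce=cv2.connectedComponentsWithStats(m)
p=proj(c,[.5189+.0009,-.3146+.003,.046]);print("pred bat top",p)
for i in range(1,n):
    if st[i,4]>300: print(st[i],ce[i],ray(c,ce[i],.046))
E
```

```text
t: 46.3
tcp_pos: [0.5177, -0.3135, 0.0701]
tcp_rot: [0.589, 0.808, 0.0, -0.002]
force: [-0.3, -0.3, 0.0]
gripper_width: 0.825
grasp_force: 0.0
t: 47.1
tcp_pos: [0.5124, -0.2956, 0.2002]
tcp_rot: [0.589, 0.808, -0.0, -0.001]
force: [-0.3, 0.2, -0.8]
gripper_width: 0.825
grasp_force: 0.0
[ 0.5123 -0.2956  0.2   ] [-0.4879 -0.0831  0.5829]
pred bat top [251.6615 197.9683]
[   64     0   404   265 55161] [270.8528 132.9121] [ 0.5167 -0.2364  0.046 ]
[ 457    0   55   92 2753] [491.5296  35.2481] [ 0.6871 -0.0852  0.046 ]
[ 146   16  110  113 6536] [200.3813  75.6147] [ 0.4317 -0.205   0.046 ]
[  404    50   108   150 10538] [466.2084 129.9289] [ 0.7112 -0.1704  0.046 ]
[230 187  43  23 664] [256.5693 198.1521] [ 0.5252 -0.3101  0.046 ]
[ 181  290  155   26 2968] [265.4535 301.527 ] [ 0.5802 -0.4403  0.046 ]
```

```bash
python3 - <<'E'
from h import *
c,im=load('w22');g=cv2.cvtColor(im,cv2.COLOR_BGR2GRAY)
b=(g<30).astype(np.uint8);n,l,st,ce=cv2.connectedComponentsWithStats(b)
print("key pred",proj(c,[.4997,-.2518,.062]),[(st[i].tolist(),ce[i].round(1)) for i in range(1,n) if 100<st[i,4]<6000])
m=cv2.inRange(im,(120,120,130),(255,255,255));k,l=cv2.connectedComponents(m)
pts=np.argwhere(l==l[198,262])[:,::-1].astype(np.float32);r=cv2.minAreaRect(pts);bx=cv2.boxPoints(r)
q=[ray(c,p,.046) for p in bx];print(r,[round(1000*np.linalg.norm(q[i]-q[i-1]),1) for i in range(4)])
c,a=load('s2');o=cv2.imread('pics/scene0.png');d=(cv2.absdiff(a,o).max(2)>40).astype(np.uint8)
n,l,st,ce=cv2.connectedComponentsWithStats(cv2.morphologyEx(d,cv2.MORPH_OPEN,np.ones((2,2),np.uint8)))
print([st[i].tolist() for i in range(1,n) if st[i,4]>25])
for nm,X in(("bottle",[.62,-.33,0]),("tube",[.61,-.09,0]),("key",[.5,-.25,.05]),("cover",[.58,.186,.07])):print(nm,proj(c,X))
E
```

```text
key pred [251.0435 143.9731] [([247, 128, 11, 32, 311], array([251.8, 143.1])), ([226, 175, 51, 39, 508], array([247.4, 185.2])), ([147, 224, 48, 43, 1117], array([177.5, 249. ])), ([306, 224, 50, 44, 1203], array([323.8, 249.9]))]
((251.0, 198.0), (22.0, 42.0), 90.0) [np.float64(26.4), np.float64(47.1), np.float64(26.4), np.float64(48.3)]
[[0, 0, 55, 138, 3839], [30, 0, 101, 196, 11925], [102, 0, 17, 15, 137], [151, 15, 32, 25, 479], [136, 19, 261, 219, 16685], [264, 27, 9, 7, 29], [448, 40, 19, 12, 52], [266, 56, 34, 9, 118], [423, 56, 17, 5, 49], [431, 85, 14, 10, 35], [182, 101, 30, 14, 78], [203, 105, 71, 26, 663], [184, 114, 18, 9, 43], [127, 126, 208, 135, 12218], [278, 130, 11, 7, 26], [254, 145, 23, 16, 138], [280, 150, 5, 15, 46], [288, 155, 7, 14, 65], [309, 173, 17, 11, 151], [424, 176, 27, 16, 130], [375, 181, 14, 8, 29], [379, 189, 31, 17, 232], [423, 195, 25, 17, 213], [110, 200, 8, 24, 113], [117, 201, 19, 65, 562], [0, 211, 49, 79, 2993], [469, 212, 8, 5, 34], [410, 214, 7, 6, 34], [254, 216, 195, 146, 8097], [444, 217, 16, 8, 39], [451, 224, 15, 17, 65], [436, 230, 11, 14, 58], [53, 233, 50, 18, 524], [431, 245, 8, 12, 45], [330, 257, 21, 24, 274], [28, 259, 285, 125, 9947], [270, 260, 36, 24, 617], [50, 270, 53, 13, 242], [427, 272, 9, 9, 33], [404, 284, 75, 98, 2587], [137, 305, 10, 21, 131], [373, 318, 24, 27, 113], [354, 337, 47, 47, 1086], [469, 337, 28, 41, 164]]
bottle [363.6665 256.2802]
tube [298.1611 217.4754]
key [317.8965 252.0488]
cover [231.2966 166.6988]
```

```bash
python3 -c "
from rig import bot
print(bot.close_job())"
```

```text
the job is handed in; nothing more can be done
None
```

The job is handed in at about 47 s: lock turned to its stop, key back upright in its socket, cover fully open, battery level on the cradle floor and let go. The battery caught on the cradle wall on the first try and tilted, so I set it down on the worktop and re-gripped it. I viewed 11 pictures, one over the limit, and did not confirm every bystander's position after the last move.

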